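# Fetch the change tin from behind the hand stamps

### The arm

A 7-joint arm with a two-finger parallel gripper is mounted at the origin on the work surface. World frame = base frame: x ahead of the robot, y to its left, z up, the work surface at z = 0. Lengths are in m, angles in rad, forces in N, time in s.
With the tool pointing down it reaches from about 0.425 to 1.025 m from the base axis. Payload 9.4 kg.
Tool frame: the origin (TCP) lies midway between the tips of the shut fingers; the grasp point (between the pads) lies 19 mm behind it (robot.pinch_z is the y of the grasp point in the tool frame, in m); y points along the fingers, z is the direction in which the jaws open and shut, and the axes are right-handed (so a half turn about y gives the same grasp; the last joint's range is limited). The gripper opens to 85 mm and grips with 20 to 120 N. Pads are 22 mm wide; open, the fingers measure 114 mm over their backs; the gripper's body (76 mm by 85 mm) begins 54 mm behind the grasp point. The pads swing forward as they close: fully open they stand 13 mm farther back than shut.
Start: joints at [1.058, 0.599, -0.003, 1.599, 0.002, 0.943, -0.08], TCP at [0.306, -0.657, 0.231] pointing down, gripper open.
Joint ranges: [-2.57, 2.57], [-0.35, 1.97], [-1.29, 1.29], [0.11, 2.56], [-1.05, 4.19], [0.11, 1.86], [-2.63, 2.63]. Speed limits (rad/s): [2.22, 2.22, 3.01, 3.01, 3.14, 3.14, 3.14].

### API

Orientations are given as a rotation vector (axis times angle).
In Python, from rig import robot gives the robot as it stands.
- The arm moves only by the tool move_arm, never from a script. Its argument "rows" is a list of rows, each an object of numbers: "jaw": the finger opening in cm, from 0 to 8.54; "tx", "ty", "tz": the shift along the world's x, y, z in cm; "roll": the turn about the world's z in degrees. In form: [{"jaw": .., "tx": .., "ty": .., "tz": .., "roll": ..}, ...]. A call has 1 to 8 rows; each row is the pose to reach, as a shift and turn from the pose measured when the call began; what a row does not reach only later rows make up. A row lasts 1/12 s, in which the tool goes at most 41.7 mm and 7.16 degrees, less where a joint would pass 70% of its speed; a pose out of reach is approached as far as the arm can. A call with a gripper value outside its range is refused whole. The fingers move at their own pace and stop on an object; "force" is the grip in N (left out, the last holds). Time passes only in rows, so rows that repeat a pose let the fingers close. It gives the time, the measured TCP pose, the force and the opening at its end, in the units of the state.
- robot.sense(): the state, without advancing time (a new reading comes with each control period).
- robot.get_image(name): name is "scene" or "top" or "wrist"; returns a dict with "frame" (400x640x3 uint8, blue, green, red), "z_map" (400x640 float32, m along the optical axis (not along the pixel's ray), 0 where there is no reading), "fov_y" (degrees; the focal length in pixels is half the picture's height over the tangent of half this angle, whatever the lens; pixels are square), "cx", "cy" (the principal point, pixels), "R" (3x3) and "t" (3): a world point X has camera coordinates R X + t. Camera axes: x right, y down, z forward; pixel columns grow to the right and rows downward; lengths in m; the calibration is good to about 2 mm. A picture is of the moment at which its call begins.
- robot.job_done(): hands the job in, once; it reports no verdict.
The state is a dict: "t": time; "joints": joint angles; "dq": joint speeds; "tau": joint torques, N m; "position": TCP position; "orientation": TCP orientation; "force": force on the tool from outside, world axes, zero at the start; "moment": the same for the moment, N m; "grip_width": finger opening in m.
Only numpy, scipy, OpenCV 4.12 (cv2) and the standard library are available. Lean on these libraries where they do the work, as an engineer would, in place of code of your own. Each camera call takes 0.05 s, during which the arm holds its last target.

### The job

The low round change tin stands hemmed in by three hand stamps in the wooden desk tray. First clear all three stamps out of the way, standing them upright on the grey felt mat; then take the tin out and stand it in the middle of the round black change mat; finally put every stamp back upright on the very seat in the tray that it came from. Leave the pen cup, the calculator and the ink pad where they are.

Things in the scene. Friction and masses are not known exactly. Their poses are not given: they have to be found in the camera images.
- stamp_round_mid (a point): Hand stamp with a round foot (44 mm across, 24 mm high), a thin stem and a ball-like dark wooden knob 32 mm across: widest from 71 to 79 mm above its foot, top at 92 mm. Loose, about 0.12 kg. Point at the stamp's centre, 46 mm above its foot; the stamp is 92 mm high.
- stamp_square_mid (a point): Hand stamp with a square light wooden foot (44 x 44 mm, 24 mm high), a brass collar 28 mm across up to 30 mm, and a slim straight upright handle 21 mm across from there to the top at 92 mm. Loose, about 0.12 kg. Point at the stamp's centre, 46 mm above its foot; the stamp is 92 mm high.
- stamp_oblong_mid (a point): Black hand stamp with an oblong foot (52 mm along its x axis, 34 mm along its y axis, 24 mm high) and, on a stem, a flat bar grip 50 mm long (x) and 18 mm thick (y) from 56 to 92 mm above its foot: grip it across y. Loose, about 0.12 kg. Point at the stamp's centre, 46 mm above its foot; the stamp is 92 mm high.
- tin_mid (a point): Low round metal change tin with a lid, 54 mm across and 42 mm high, loose, about 0.25 kg. Point at its centre, 21 mm above its foot.
- tray: Fixed wooden tray. Origin on the desk under the tin's start. Floor 6 mm thick, x -110 to 54 mm, y -108 to 108 mm; back wall 36 mm high at its +x edge, rims 12 mm high at both y edges, open to -x. Cork squares (58 mm, flush) mark the stamps' seats, centred at (0, 64), (0, -64), (-64, 0) mm; which stamp is on which seat, and its turn, vary. Gaps between tin and stamps: 10 to 20 mm.
- mat: Fixed grey felt mat, 240 mm along its x, 140 mm along its y, 3 mm thick: the side area for the stamps. Origin at the centre of its underside, on the desk. It lies to the left or to the right of the tray.
- change_mat: Fixed round black rubber change mat, 110 mm across, 3 mm thick: where the tin goes. Origin at the centre of its underside, on the desk. It lies on the other side of the tray from the felt mat.
- pen_cup: Black pen cup with pens, 72 mm across and 95 mm high, pens to 155 mm. Bystander. Origin under its foot.
- calculator: Grey desk calculator, 150 x 100 x 24 mm, flat on the desk. Bystander. Origin under its centre.
- ink_pad: Flat metal ink pad tin, 65 x 100 x 16 mm, lying beyond the tray. Bystander. Origin under its centre.

How it is judged:
By the outcome, as a careful person would: the job done as asked, in the order asked, and still so for the second after the job is handed in, with the robot touching nothing.
It also fails if it takes over 134 s, if anything falls off the work surface, if the arm or the gripper's body presses on something with over 40 N, if the wrist force passes 120 N, or if a joint passes its speed limit or range.

## Working session

There is one attempt and no reset: what is moved stays moved. The work goes in short steps, Python scripts to look and compute and a tool call to move; the robot and the scene stay as the last step left them, time stands still between calls to the robot, and variables do not carry over. Pictures are saved under pics/ and viewed, and the job is handed in when it is done.

Besides the shell and the picture viewer there is one more tool, called after ">>>" as name(argument=value, ...) on one line, values as JSON. move_arm: Moves the arm, as the interface text tells. Its arguments: {"type":"object","properties":{"rows":{"type":"array"},"force":{"type":"number"}},"required":["rows"]}

```bash
mkdir -p pics; ls
python3 - <<'E'
from rig import robot
import cv2
print(robot.sense(), robot.pinch_z)
for n in("scene","top"):
    d=robot.get_image(n); cv2.imwrite(f"pics/{n}0.png",d["frame"]); print(n,d["fov_y"],d["cx"],d["cy"],d["R"],d["t"])
E
```

```text
pics
{'t': 0.0, 'joints': array([ 1.05832647,  0.6001377 , -0.00257236,  1.60012289,  0.0018211 ,
        0.9428876 , -0.07978045]), 'dq': array([-0.0019737 , -0.00115571, -0.0003865 , -0.00060338,  0.00011855,
       -0.00017293,  0.00079839]), 'tau': array([-5.61064790e-04, -7.76462674e+01,  1.56431045e+00, -2.58023340e+01,
        1.22845024e-02,  8.75064055e-03,  9.47543867e-06]), 'position': array([ 0.30582921, -0.6568253 ,  0.23040994]), 'orientation': array([-0.43906421,  1.98192107, -1.97892059]), 'force': array([-0.35529157,  0.36791202,  0.45657189]), 'moment': array([ 0.01474346, -0.03526193, -0.01439818]), 'grip_width': 0.08564547760507916} -0.0187
scene 54.42663656841949 327.1197910197366 199.46315780960802 [[-0.12083265  0.99257464 -0.01396636]
 [ 0.80242979  0.08938306 -0.59001449]
 [-0.58438507 -0.08250004 -0.80727185]] [ 0.09317967 -0.48595377  1.27278964]
top 42.362624276041316 319.9078913947812 205.77334890661595 [[ 0.01664966 -0.99966809  0.01965944]
 [-0.98870852 -0.01938933 -0.1485918 ]
 [ 0.14892367 -0.01696346 -0.98870318]] [-0.02571179  0.63640269  1.28608536]
```

View pics/scene0.png

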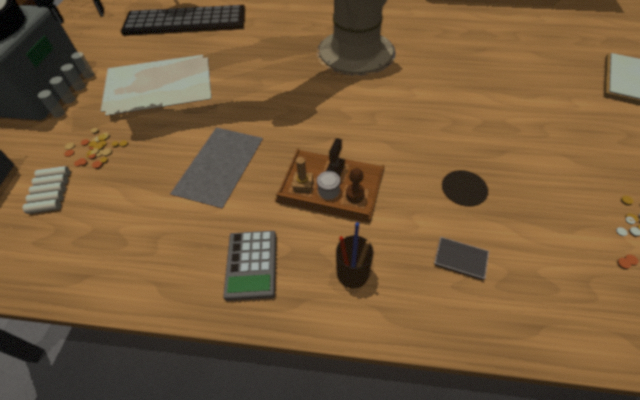

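View pics/top0.png

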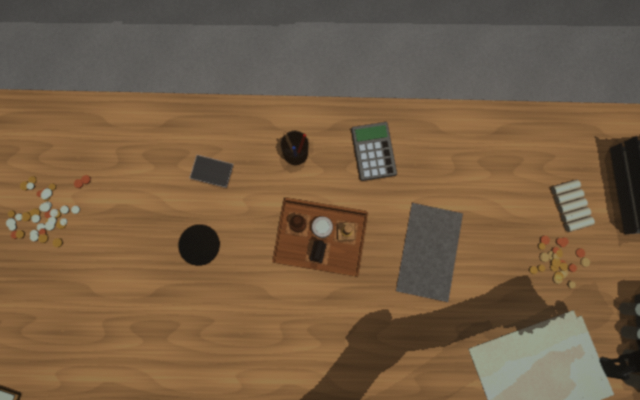

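The top view shows the tray at about (320,237), with the round stamp on the left (297,222), the oblong one below (318,250), the square one on the right (346,231) and the tin at (322,226). The felt mat is on the right (430,252) and the change mat on the left (199,244). Next I'll measure them.

```bash
cat > h.py <<'E'
import numpy as np, cv2
from rig import robot
def shot(n,name=None):
    d=robot.get_image(n)
    if name: cv2.imwrite(f"pics/{name}.png",d["frame"])
    d["f"]=200/np.tan(np.radians(d["fov_y"]/2)); return d
def ray(d,uv,z):
    uv=np.atleast_2d(np.asarray(uv,float)); c=np.c_[(uv[:,0]-d["cx"])/d["f"],(uv[:,1]-d["cy"])/d["f"],np.ones(len(uv))]
    o=-d["R"].T@d["t"]; w=c@d["R"]; s=(z-o[2])/w[:,2]; return o+w*s[:,None]
def cloud(d):
    v,u=np.mgrid[:400,:640]; z=d["z_map"]; c=np.stack([(u-d["cx"])/d["f"]*z,(v-d["cy"])/d["f"]*z,z],-1)
    P=(c-d["t"])@d["R"]; P[z==0]=np.nan; return P
def proj(d,X):
    c=np.atleast_2d(X)@d["R"].T+d["t"]; return np.c_[c[:,0]/c[:,2]*d["f"]+d["cx"],c[:,1]/c[:,2]*d["f"]+d["cy"]]
def crop(d,x0,y0,x1,y1,k,name):
    cv2.imwrite(f"pics/{name}.png",cv2.resize(d["frame"][y0:y1,x0:x1],None,fx=k,fy=k,interpolation=cv2.INTER_CUBIC))
E
python3 - <<'E'
from h import *
d=shot("top"); P=cloud(d); Z=P[...,2]
print("desk z",np.nanmedian(Z[280:300,100:250]), "noise",np.nanstd(Z[280:300,100:250]))
f=d["frame"]; g=f.astype(int)
sat=cv2.cvtColor(f,cv2.COLOR_BGR2HSV)[...,1]
m=((sat<70)).astype(np.uint8); m[:100]=0
n,l,s,c=cv2.connectedComponentsWithStats(m)
for i in range(1,n):
    if s[i,4]>300:
        cn=cv2.findContours((l==i).astype(np.uint8),0,1)[0][0]
        r=cv2.minAreaRect(cn); bp=ray(d,cv2.boxPoints(r),.003)[:,:2]
        print(s[i],c[i],ray(d,c[i],.003)[0].round(4),bp.round(3).tolist())
crop(d,260,190,380,290,6,"topc")
s=shot("scene"); crop(s,260,130,400,230,5,"scenec")
hm=(np.clip(np.nan_to_num(Z),0,.12)/.12*255).astype(np.uint8)
cv2.imwrite("pics/hm.png",cv2.resize(cv2.applyColorMap(hm[190:290,260:380],2),None,fx=6,fy=6,interpolation=0))
E
```

```text
desk z 0.00013801369478277898 noise 0.0028197987984523386
[ 352  122   44   58 1541] [373.90395847 154.96690461] [ 0.786  -0.1594  0.003 ] [[0.862, -0.096], [0.883, -0.194], [0.734, -0.22], [0.714, -0.123]]
[ 612  138   28   95 1315] [630.11787072 179.2904943 ] [ 0.7331 -0.8593  0.003 ] [[0.848, -0.817], [0.85, -0.893], [0.589, -0.873], [0.588, -0.799]]
[191 156  42  31 877] [211.19612315 170.94640821] [0.7324 0.2789 0.003 ] [[0.713, 0.334], [0.776, 0.322], [0.753, 0.223], [0.69, 0.236]]
[ 553  180   42   51 1228] [573.15879479 205.17589577] [ 0.6585 -0.6984  0.003 ] [[0.707, -0.643], [0.735, -0.716], [0.611, -0.754], [0.584, -0.682]]
[ 397  203   65   99 4628] [429.21780467 252.18236819] [ 0.525  -0.3064  0.003 ] [[0.42, -0.216], [0.656, -0.262], [0.633, -0.401], [0.398, -0.352]]
[312 217  21  21 342] [321.66374269 226.6374269 ] [ 0.5876 -0.0205  0.003 ] [[0.587, 0.017], [0.625, -0.019], [0.589, -0.057], [0.551, -0.021]]
[ 469  311  171   89 9600] [547.34875    363.44989583] [ 0.2442 -0.6078  0.003 ] [[0.291, -0.401], [0.417, -0.796], [0.192, -0.853], [0.074, -0.466]]
```

View pics/topc.png

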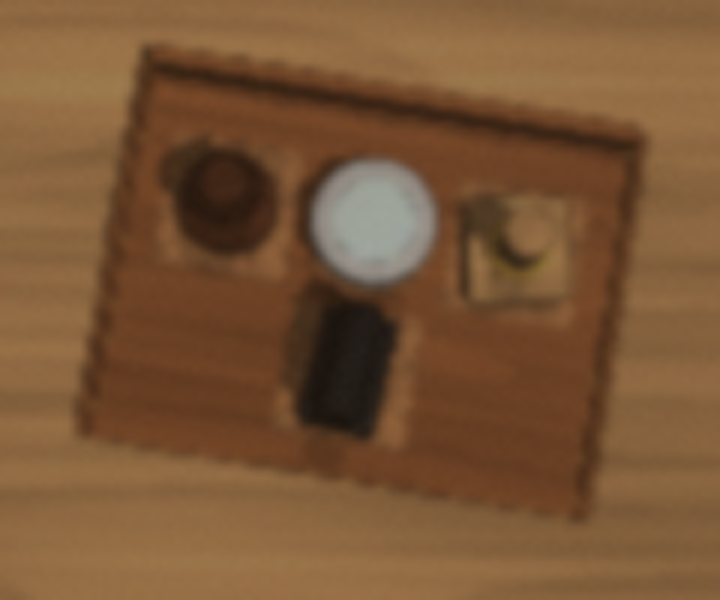

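View pics/scenec.png

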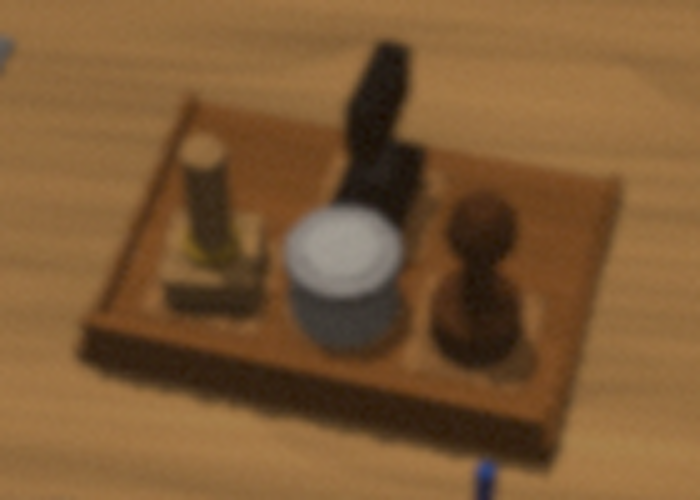

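View pics/hm.png

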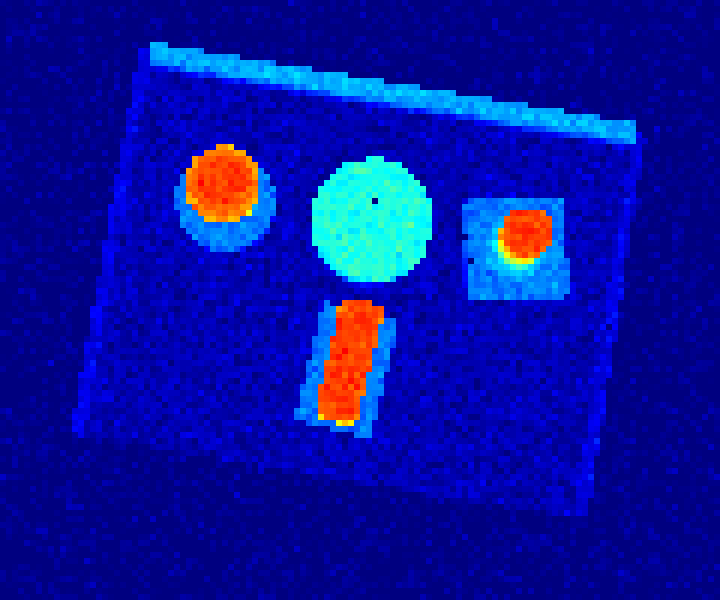

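The height map shows all five things clearly. Now I'll get their positions from height slices.

```bash
cat > meas.py <<'E'
from h import *
from scipy.spatial.transform import Rotation as Ro
def blobs(d,lo,hi,amin=20,zp=None,box=((.38,.72),(-.45,.3))):
    P=cloud(d);Z=P[...,2]
    m=((Z>lo)&(Z<hi)&(P[...,0]>box[0][0])&(P[...,0]<box[0][1])&(P[...,1]>box[1][0])&(P[...,1]<box[1][1])).astype(np.uint8)
    n,l,s,c=cv2.connectedComponentsWithStats(m)
    out=[]
    for i in range(1,n):
        if s[i,4]>=amin:
            k=l==i; q=P[k]; cn=cv2.findContours(k.astype(np.uint8),0,1)[0][0]
            z=np.median(q[:,2]) if zp is None else zp
            w=ray(d,c[i],z)[0]
            pl=ray(d,np.argwhere(k)[:,::-1],z)[:,:2].astype(np.float32)
            r=cv2.minAreaRect(pl*1000)
            out.append((w,s[i,4],r)); print("px",c[i].round(1),"A",s[i,4],"z%.3f"%np.median(q[:,2]),"xy",w[:2].round(4),"rect",np.round(r[0],1),np.round(r[1],1),round(r[2],1))
    return out
def tool():
    s=robot.sense(); R=Ro.from_rotvec(s["orientation"]).as_matrix()
    print("t%.2f"%s["t"],"tcp",s["position"].round(4),"y",R[:,1].round(3),"jawdir deg %.2f"%np.degrees(np.arctan2(R[1,2],R[0,2])),"grip",round(s["grip_width"],4),"F",s["force"].round(1),"q7 %.2f"%s["joints"][6])
    return s,R
E
python3 - <<'E'
from meas import *
d=shot("top")
print("tops");blobs(d,.085,.12)
print("tin");blobs(d,.04,.056,60)
print("feet");blobs(d,.022,.12,30,.03)
P=cloud(d);Z=P[...,2]
# tray: floor mask
f=d["frame"];hsv=cv2.cvtColor(f,cv2.COLOR_BGR2HSV)
m=(Z>.003)&(P[...,0]>.4)&(P[...,0]<.68)&(P[...,1]>-.17)&(P[...,1]<.12)
m=cv2.morphologyEx(m.astype(np.uint8),2,np.ones((3,3)));
cn=max(cv2.findContours(m,0,1)[0],key=cv2.contourArea)
# corner rectangle on desk
b=cv2.boxPoints(cv2.minAreaRect(cn));print("tray box px",b.round(1).tolist(),ray(d,b,.01).round(4).tolist())
# back wall line: pixels z .03-.04
w=(Z>.030)&(Z<.042)&(P[...,0]>.5)&(P[...,0]<.68)&(P[...,1]>-.17)&(P[...,1]<.12)
n,l,s,c=cv2.connectedComponentsWithStats(w.astype(np.uint8));i=1+s[1:,4].argmax()
pl=ray(d,np.argwhere(l==i)[:,::-1],.036)[:,:2].astype(np.float32);v=cv2.fitLine(pl,2,0,.01,.01).ravel();print("wall dir",v,np.degrees(np.arctan2(v[1],v[0])),cv2.minAreaRect(pl*1000))
# dark mat
dk=(f.max(2)<45)&(Z<.02)&(P[...,1]>.1)&(P[...,1]<.35)&(P[...,0]<.68)
n,l,s,c=cv2.connectedComponentsWithStats(dk.astype(np.uint8));i=1+s[1:,4].argmax();print("cmat",s[i],c[i],ray(d,c[i],.003))
tool()
E
```

```text
tops
px [296.6 220. ] A 116 z0.095 xy [0.5928 0.0438] rect [592.9  44.1] [30.  27.3] 1.2
px [347.4 228.4] A 58 z0.097 xy [ 0.5742 -0.0822] rect [573.8 -81.3] [17.4 19.9] 1.1
px [317.8 249.3] A 143 z0.097 xy [ 0.5212 -0.0099] rect [520.5  -9.9] [17.9 49.3] 78.0
tin
px [321.4 226.3] A 330 z0.048 xy [ 0.5834 -0.019 ] rect [584.3 -19.2] [51.7 48.9] 1.1
feet
px [325.  205.1] A 303 z0.035 xy [ 0.6414 -0.0279] rect [641.1 -27.6] [213.7  10. ] 81.6
px [296.9 222.8] A 223 z0.087 xy [0.5935 0.0446] rect [593.6  45.1] [42.6 40.6] 46.1
px [321.5 226.4] A 334 z0.048 xy [ 0.5853 -0.0194] rect [586.3 -19.5] [52.4 49.5] 1.1
px [345.4 231. ] A 286 z0.032 xy [ 0.5744 -0.082 ] rect [574.4 -82.2] [41.8 44.2] 1.1
px [317.5 250.7] A 272 z0.093 xy [ 0.5219 -0.0102] rect [522.8 -10.3] [33.3 56.4] 77.0
tray box px [[271.29998779296875, 261.79998779296875], [282.6000061035156, 195.89999389648438], [368.5, 210.60000610351562], [357.20001220703125, 276.3999938964844]] [[0.4922, 0.1096, 0.01], [0.6671, 0.085, 0.01], [0.632, -0.1443, 0.01], [0.458, -0.1153, 0.01]]
wall dir [ 0.14492019  0.98944336  0.6413228  -0.02568964] 81.667336 ((640.6382446289062, -27.54327392578125), (211.84719848632812, 9.111982345581055), 81.55218505859375)
cmat [ 180  225   39   40 1219] [198.86382281 244.62592289] [[0.53394655 0.30170591 0.003     ]]
t0.25 tcp [ 0.3059 -0.6571  0.2309] y [-0.     0.001 -1.   ] jawdir deg -65.03 grip 0.0856 F [ 0.1 -0.6  0.2] q7 -0.08
```

>>> move_arm(rows=[{"jaw":5,"tx":1.5,"ty":3,"tz":0,"roll":-5},{"jaw":5,"tx":3,"ty":6.5,"tz":0,"roll":-10},{"jaw":5,"tx":4.5,"ty":10,"tz":0,"roll":-15},{"jaw":5,"tx":6,"ty":13.5,"tz":0,"roll":-20},{"jaw":5,"tx":7.5,"ty":17,"tz":0,"roll":-25},{"jaw":5,"tx":9,"ty":20.5,"tz":0,"roll":-30},{"jaw":5,"tx":10.5,"ty":24,"tz":0,"roll":-35},{"jaw":5,"tx":12,"ty":27.5,"tz":0,"roll":-37.5}], force=40)

```text
t: 0.92
position: [0.4264, -0.3803, 0.2309]
orientation: [-0.236, -2.104, 2.102]
force: [0.4, 0.6, -0.5]
grip_width: 0.0504
```

```bash
python3 -c "
from meas import *
tool()"
```

```text
t0.92 tcp [ 0.4264 -0.3803  0.2309] y [ 0.     0.001 -1.   ] jawdir deg -102.82 grip 0.0504 F [ 0.4  0.6 -0.5] q7 -1.06
```

>>> move_arm(rows=[{"jaw":5,"tx":1.5,"ty":3,"tz":0,"roll":0.3},{"jaw":5,"tx":3.4,"ty":6.8,"tz":0,"roll":0.3},{"jaw":5,"tx":5.3,"ty":10.6,"tz":0,"roll":0.3},{"jaw":5,"tx":7.2,"ty":14.4,"tz":0,"roll":0.3},{"jaw":5,"tx":9.1,"ty":18.2,"tz":0,"roll":0.3},{"jaw":5,"tx":11,"ty":22,"tz":0,"roll":0.3},{"jaw":5,"tx":12.9,"ty":25.8,"tz":0,"roll":0.3},{"jaw":5,"tx":14.8,"ty":29.4,"tz":0,"roll":0.3}])

```text
t: 1.58
position: [0.5731, -0.0877, 0.2311]
orientation: [-0.231, -2.107, 2.105]
force: [1.4, -0.2, -0.1]
grip_width: 0.05
```

```bash
python3 -c "
from meas import *
tool()
d=shot('wrist','w1')
blobs(d,.085,.12,200)
blobs(d,.04,.056,500)
"
```

```text
t1.58 tcp [ 0.5731 -0.0877  0.2311] y [ 0.     0.001 -1.   ] jawdir deg -102.51 grip 0.05 F [ 1.4 -0.2 -0.1] q7 -1.65
px [312.6 186.6] A 351 z0.098 xy [ 0.5793 -0.0847] rect [579.3 -84.6] [19.4 22. ] 77.6
px [193.  193.5] A 690 z0.095 xy [0.598 0.038] rect [598.3  37.9] [31.6 30.2] 77.6
px [258.5 234.8] A 397 z0.098 xy [ 0.5395 -0.0161] rect [536. -16.] [19.7 34.3] 77.4
px [260.2 179.7] A 1552 z0.049 xy [ 0.5883 -0.022 ] rect [588.  -21.7] [52.7 52.4] 77.6
```

View pics/w1.png

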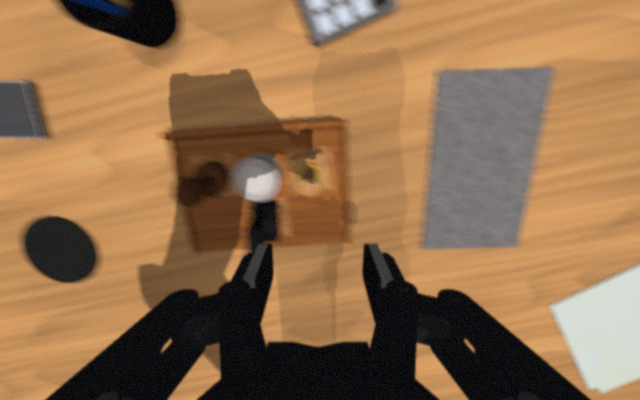

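The wrist picture shows the tray with the square stamp (312,187), tin (260,180), round knob (193,193) and oblong stamp (258,235). It was taken while the arm was still moving, so I'll settle and measure again.

>>> move_arm(rows=[{"jaw":5,"tx":0.1,"ty":0.5,"tz":0,"roll":0},{"jaw":5,"tx":0.1,"ty":0.5,"tz":0,"roll":0},{"jaw":5,"tx":0.1,"ty":0.5,"tz":0,"roll":0}])

```text
t: 1.88
position: [0.5781, -0.0736, 0.2308]
orientation: [-0.223, -2.118, 2.107]
force: [-0.1, -1.0, 0.9]
grip_width: 0.0501
```

```bash
python3 -c "
from meas import *
tool()
d=shot('wrist','w2')
blobs(d,.085,.12,200)
blobs(d,.04,.056,500)
blobs(d,.022,.12,400,.03)
print('top');d=shot('top','t2')
blobs(d,.02,.3,20)
tool()
"
```

```text
t1.88 tcp [ 0.5781 -0.0736  0.2308] y [ 0.003  0.005 -1.   ] jawdir deg -101.94 grip 0.0501 F [-0.1 -1.   0.9] q7 -1.66
px [327.5 188.7] A 351 z0.098 xy [ 0.5794 -0.0842] rect [579.4 -84.3] [19.4 22.1] 78.2
px [207.8 194.2] A 682 z0.096 xy [0.5982 0.0381] rect [597.8  38.3] [29.6 31.2] 30.3
px [274.7 243.3] A 556 z0.098 xy [ 0.5309 -0.0163] rect [526.2 -13.4] [18.9 53.1] 78.2
px [273.4 181. ] A 1535 z0.049 xy [ 0.5883 -0.0219] rect [587.8 -21.5] [52.4 53. ] 70.0
px [270.1 131.3] A 1361 z0.037 xy [ 0.6441 -0.0294] rect [644.3 -28.1] [218.8   8.8] 81.6
px [326.3 176.3] A 1332 z0.032 xy [ 0.5767 -0.0841] rect [573.6 -84.2] [53.9 43.8] 2.4
px [273.9 180.2] A 1612 z0.049 xy [ 0.5853 -0.0187] rect [584.3 -18.9] [55.3 59.3] 25.6
px [218.5 186. ] A 1514 z0.078 xy [0.5923 0.052 ] rect [590.2  52.8] [43.  72.4] 30.2
px [279.3 231. ] A 1315 z0.074 xy [ 0.5165 -0.0081] rect [506.5  -4.5] [39.  94.5] 76.6
top
px [302.5 201.4] A 140 z0.035 xy [0.6492 0.0313] rect [649.1  31.5] [93.6 10. ] 81.6
px [321.8 225.9] A 353 z0.048 xy [ 0.5846 -0.02  ] rect [587.  -19.1] [62.2 48.9] 0.8
px [297.  222.8] A 227 z0.086 xy [0.5869 0.0428] rect [586.5  42.9] [42.6 38.8] 45.9
px [317.4 250.8] A 276 z0.092 xy [ 0.5178 -0.0091] rect [518.8  -9.4] [31.7 53.7] 77.0
t1.98 tcp [ 0.5777 -0.0752  0.2309] y [ 0.003  0.005 -1.   ] jawdir deg -102.11 grip 0.0497 F [-0.7  0.1  0.5] q7 -1.66
```

View pics/w2.png

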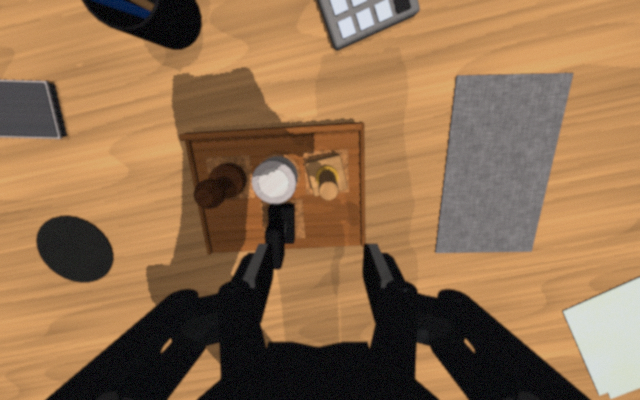

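The wrist and top views differ by 4 to 5 mm in x, so I'll use the scene camera as a third view.

```bash
python3 -c "
from meas import *
for n in ('scene',):
  d=shot(n,'s2')
  blobs(d,.088,.105,30)
  blobs(d,.043,.054,60)
  blobs(d,.031,.04,60)
tool()
w=shot('wrist');print('cam',-w['R'].T@w['t'])
s,R=tool()
# project tcp in wrist image and finger
print(proj(w,s['position']),proj(w,s['position']-R[:,1]*.0187))
crop(d,200,60,400,240,4,'s2c')
"
```

```text
px [335.6 146.7] A 151 z0.097 xy [ 0.5279 -0.0088] rect [527.7  -8.2] [20.2 56.9] 76.6
px [300.6 161.3] A 74 z0.097 xy [ 0.5804 -0.0812] rect [580.9 -81.2] [26.9 20. ] 9.6
px [356.3 173.3] A 115 z0.096 xy [0.6007 0.0442] rect [601.1  44.6] [26.9 29.8] 58.0
px [328.5 180.3] A 347 z0.048 xy [ 0.5883 -0.0185] rect [588.1 -18.6] [55.5 51.8] 20.4
px [302.1 180.4] A 76 z0.034 xy [ 0.5843 -0.0813] rect [584.1 -81.7] [33.5 37.8] 8.4
px [322.9 203.4] A 362 z0.035 xy [ 0.6451 -0.0244] rect [645.  -27.3] [215.3  11.1] 81.5
t2.03 tcp [ 0.5777 -0.0753  0.231 ] y [ 0.003  0.005 -1.   ] jawdir deg -102.13 grip 0.05 F [-0.1  0.4 -0.2] q7 -1.66
cam [ 0.65456586 -0.09366171  0.37461602]
t2.08 tcp [ 0.5778 -0.0752  0.231 ] y [ 0.003  0.005 -1.   ] jawdir deg -102.13 grip 0.0496 F [ 0.6 -0.4 -0.5] q7 -1.66
[[315.59853215 255.71390085]] [[315.3219463  273.84447653]]
```

View pics/s2c.png

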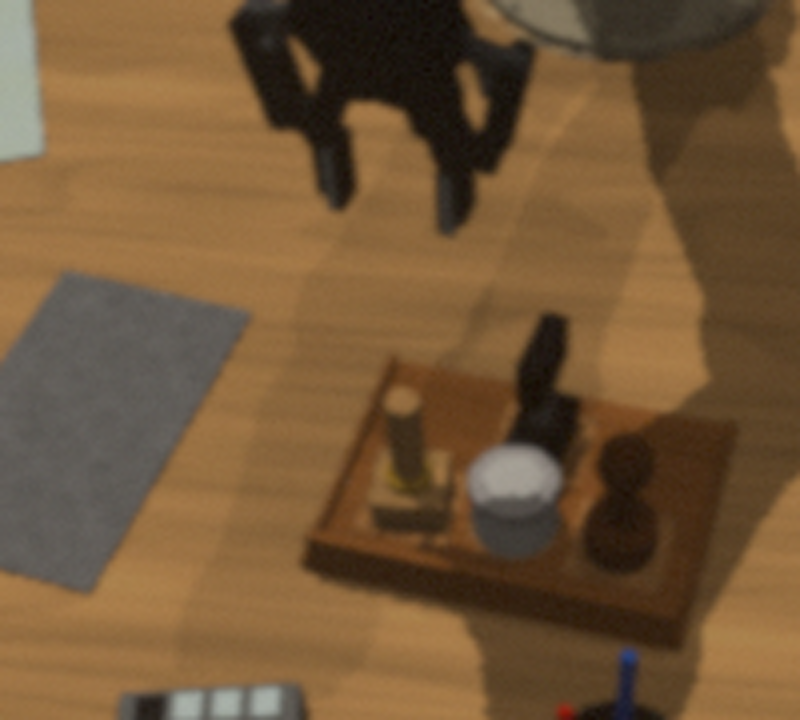

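>>> move_arm(rows=[{"jaw":5,"tx":0,"ty":-0.7,"tz":-3,"roll":0},{"jaw":5,"tx":0,"ty":-0.7,"tz":-6,"roll":0},{"jaw":5,"tx":0,"ty":-0.7,"tz":-9,"roll":0},{"jaw":5,"tx":0,"ty":-0.7,"tz":-11,"roll":0},{"jaw":5,"tx":0,"ty":-0.7,"tz":-12,"roll":0},{"jaw":5,"tx":0,"ty":-0.7,"tz":-12.5,"roll":0},{"jaw":5,"tx":0,"ty":-0.7,"tz":-12.5,"roll":0},{"jaw":5,"tx":0,"ty":-0.7,"tz":-12.5,"roll":0}])

```text
t: 2.75
position: [0.5783, -0.0827, 0.1069]
orientation: [-0.229, -2.116, 2.106]
force: [0.1, -0.1, -0.2]
grip_width: 0.0499
```

```bash
python3 -c "
from meas import *
tool()
d=shot('wrist','w3');crop(d,160,150,480,390,2.5,'w3c')
"
```

```text
t2.75 tcp [ 0.5783 -0.0827  0.1069] y [ 0.004  0.005 -1.   ] jawdir deg -102.17 grip 0.0499 F [ 0.1 -0.1 -0.2] q7 -1.61
```

View pics/w3c.png

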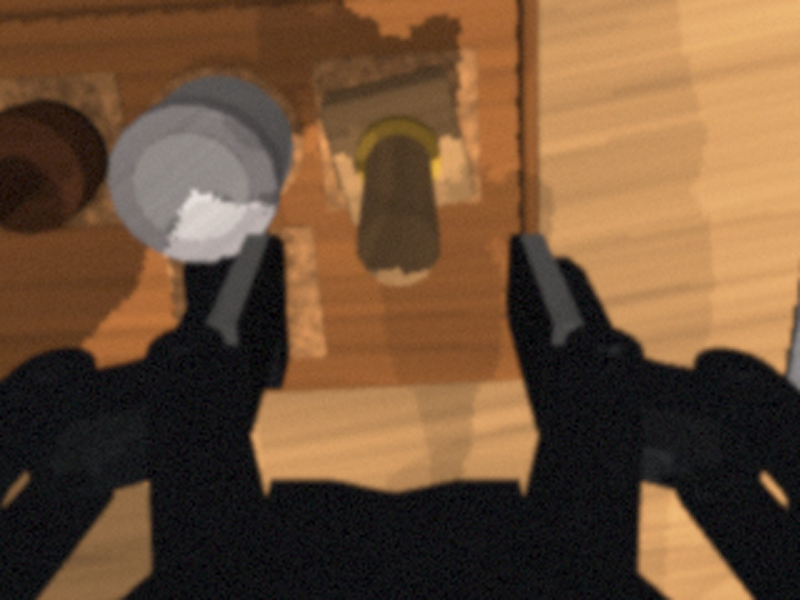

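The handle top (crop 398,262) sits midway between the fingertips (265 and 530), so I'll descend and grip.

>>> move_arm(rows=[{"jaw":5,"tx":0,"ty":0,"tz":-2,"roll":0},{"jaw":5,"tx":0,"ty":0,"tz":-4,"roll":0},{"jaw":5,"tx":0,"ty":0,"tz":-4.9,"roll":0},{"jaw":5,"tx":0,"ty":0,"tz":-4.9,"roll":0},{"jaw":1.5,"tx":0,"ty":0,"tz":-4.9,"roll":0},{"jaw":1.5,"tx":0,"ty":0,"tz":-4.9,"roll":0},{"jaw":1.5,"tx":0,"ty":0,"tz":-4.9,"roll":0},{"jaw":1.5,"tx":0,"ty":0,"tz":-4.9,"roll":0}], force=40)

```text
t: 3.47
position: [0.5792, -0.0827, 0.0593]
orientation: [-0.231, -2.118, 2.107]
force: [0.2, -0.5, 4.0]
grip_width: 0.0197
```

>>> move_arm(rows=[{"jaw":1.5,"tx":0,"ty":0,"tz":0,"roll":0},{"jaw":1.5,"tx":0,"ty":0,"tz":0,"roll":0},{"jaw":1.5,"tx":0,"ty":0,"tz":0,"roll":0}])

```text
t: 3.72
position: [0.5792, -0.0826, 0.0595]
orientation: [-0.232, -2.118, 2.107]
force: [-0.5, 0.4, -1.3]
grip_width: 0.0198
```

>>> move_arm(rows=[{"jaw":1.5,"tx":0,"ty":0,"tz":1.5,"roll":0},{"jaw":1.5,"tx":0,"ty":0,"tz":4,"roll":0},{"jaw":1.5,"tx":0,"ty":-2,"tz":6,"roll":0},{"jaw":1.5,"tx":0.5,"ty":-5,"tz":6,"roll":0},{"jaw":1.5,"tx":1,"ty":-9,"tz":6,"roll":0},{"jaw":1.5,"tx":1.5,"ty":-13,"tz":6,"roll":0},{"jaw":1.5,"tx":2,"ty":-17,"tz":6,"roll":0},{"jaw":1.5,"tx":2.5,"ty":-20,"tz":6,"roll":0}])

```text
t: 4.38
position: [0.6036, -0.2867, 0.1196]
orientation: [-0.234, -2.115, 2.107]
force: [-0.0, -0.5, -1.2]
grip_width: 0.0197
```

>>> move_arm(rows=[{"jaw":1.5,"tx":0.2,"ty":-3,"tz":0,"roll":0},{"jaw":1.5,"tx":0.2,"ty":-4,"tz":0,"roll":0},{"jaw":1.5,"tx":0.2,"ty":-4,"tz":0,"roll":0},{"jaw":1.5,"tx":0.2,"ty":-4,"tz":-0.5,"roll":0}])

```text
t: 4.72
position: [0.6055, -0.3272, 0.1149]
orientation: [-0.236, -2.115, 2.107]
force: [0.9, 0.9, -1.2]
grip_width: 0.0202
```

```bash
python3 -c "
from meas import *
tool()
d=shot('wrist','w4')
"
```

```text
t4.72 tcp [ 0.6055 -0.3272  0.1149] y [ 0.007  0.003 -1.   ] jawdir deg -102.36 grip 0.0202 F [ 0.9  0.9 -1.2] q7 -1.29
```

View pics/w4.png

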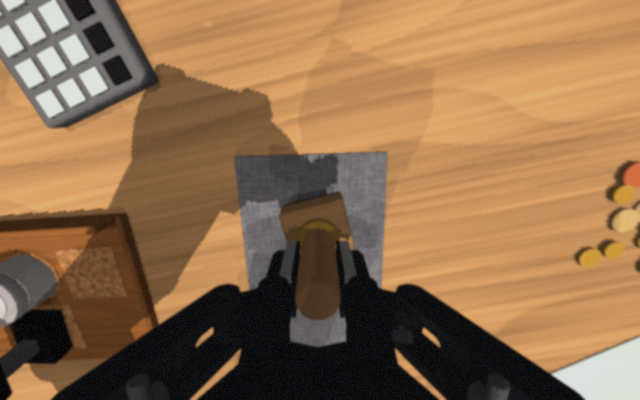

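The square stamp hangs upright over the mat, with its foot at (315,215). Lowering it now.

>>> move_arm(rows=[{"jaw":1.5,"tx":0,"ty":0,"tz":-2,"roll":0},{"jaw":1.5,"tx":0,"ty":0,"tz":-4,"roll":0},{"jaw":1.5,"tx":0,"ty":0,"tz":-5,"roll":0},{"jaw":1.5,"tx":0,"ty":0,"tz":-5.4,"roll":0},{"jaw":1.5,"tx":0,"ty":0,"tz":-5.7,"roll":0},{"jaw":1.5,"tx":0,"ty":0,"tz":-5.8,"roll":0},{"jaw":1.5,"tx":0,"ty":0,"tz":-5.8,"roll":0},{"jaw":1.5,"tx":0,"ty":0,"tz":-5.8,"roll":0}])

```text
t: 5.43
position: [0.6059, -0.325, 0.0564]
orientation: [-0.233, -2.117, 2.107]
force: [1.0, -0.0, 2.9]
grip_width: 0.0201
```

>>> move_arm(rows=[{"jaw":5,"tx":0,"ty":0,"tz":0,"roll":0},{"jaw":5,"tx":0,"ty":0,"tz":0,"roll":0},{"jaw":5,"tx":0,"ty":0,"tz":0,"roll":0},{"jaw":5,"tx":0,"ty":0,"tz":2,"roll":0},{"jaw":5,"tx":0,"ty":0,"tz":5,"roll":0},{"jaw":5,"tx":0,"ty":0,"tz":9,"roll":0},{"jaw":5,"tx":-2,"ty":3,"tz":11,"roll":0},{"jaw":5,"tx":-3,"ty":6,"tz":11,"roll":0}])

```text
t: 6.1
position: [0.5765, -0.2677, 0.1711]
orientation: [-0.245, -2.114, 2.111]
force: [1.3, 0.8, -1.3]
grip_width: 0.0498
```

```bash
python3 -c "
from meas import *
tool()
d=shot('top','t3');crop(d,260,180,480,310,3.5,'t3c')
blobs(d,.085,.105,20)
"
```

```text
t6.10 tcp [ 0.5765 -0.2677  0.1711] y [ 0.014  0.    -1.   ] jawdir deg -102.46 grip 0.0498 F [ 1.3  0.8 -1.3] q7 -1.36
px [296.6 220.1] A 122 z0.095 xy [0.5927 0.0438] rect [592.9  44.1] [30.  27.3] 1.2
px [317.7 249.5] A 145 z0.097 xy [ 0.5207 -0.0098] rect [520.6  -9.9] [17.9 49.3] 78.0
```

View pics/t3c.png

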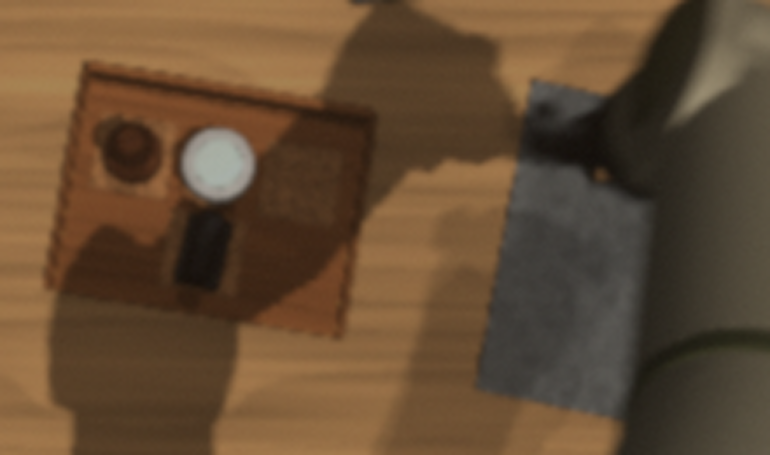

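>>> move_arm(rows=[{"jaw":5,"tx":-0.8,"ty":3,"tz":0,"roll":0.4},{"jaw":5,"tx":-1.6,"ty":7,"tz":0,"roll":0.4},{"jaw":5,"tx":-2.4,"ty":11,"tz":0,"roll":0.4},{"jaw":5,"tx":-3.2,"ty":15,"tz":0,"roll":0.4},{"jaw":5,"tx":-4,"ty":19,"tz":0,"roll":0.4},{"jaw":5,"tx":-4.8,"ty":22.5,"tz":0,"roll":0.4},{"jaw":5,"tx":-5.1,"ty":25,"tz":0,"roll":0.4},{"jaw":5,"tx":-5.1,"ty":25.7,"tz":-2,"roll":0.4}])

```text
t: 6.82
position: [0.5243, 0.0034, 0.151]
orientation: [-0.224, -2.134, 2.111]
force: [0.9, -0.3, 0.0]
grip_width: 0.0501
```

>>> move_arm(rows=[{"jaw":5,"tx":0,"ty":0,"tz":-2,"roll":0},{"jaw":5,"tx":0,"ty":0,"tz":-4,"roll":0},{"jaw":5,"tx":0,"ty":0,"tz":-4,"roll":0}])

```text
t: 7.07
position: [0.523, 0.0039, 0.1084]
orientation: [-0.218, -2.132, 2.111]
force: [-0.4, 0.4, 0.2]
grip_width: 0.0496
```

```bash
python3 -c "
from meas import *
tool()
d=shot('wrist','w5')
blobs(d,.085,.105,200)
"
```

```text
t7.07 tcp [0.523  0.0039 0.1084] y [ 0.009  0.009 -1.   ] jawdir deg -101.28 grip 0.0496 F [-0.4  0.4  0.2] q7 -1.77
px [226.7 136.7] A 2391 z0.096 xy [0.5967 0.0389] rect [596.1  38.9] [29.  29.8] 29.4
px [340.7 236. ] A 2333 z0.098 xy [ 0.5278 -0.012 ] rect [526.5 -11.7] [17.9 52.3] 77.4
```

View pics/w5.png

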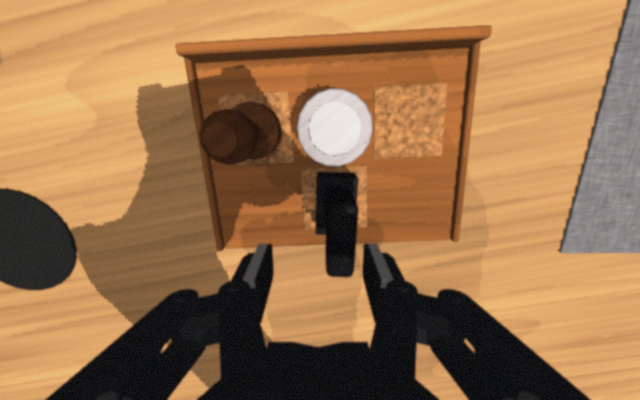

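The bar (340,236) is 22 px right of the finger middle (318), so I'll shift -1.5 cm in y before descending.

>>> move_arm(rows=[{"jaw":5,"tx":0.2,"ty":-1,"tz":0,"roll":-0.8},{"jaw":5,"tx":0.2,"ty":-1.5,"tz":0,"roll":-0.8},{"jaw":5,"tx":0.2,"ty":-1.5,"tz":0,"roll":-0.8},{"jaw":5,"tx":0.2,"ty":-1.5,"tz":0,"roll":-0.8},{"jaw":5,"tx":0.2,"ty":-1.5,"tz":0,"roll":-0.8}])

```text
t: 7.53
position: [0.5257, -0.0119, 0.1104]
orientation: [-0.236, -2.124, 2.103]
force: [0.1, -0.1, 0.1]
grip_width: 0.0501
```

```bash
python3 -c "
from meas import *
tool()"
```

```text
t7.53 tcp [ 0.5257 -0.0119  0.1104] y [ 0.011  0.009 -1.   ] jawdir deg -102.18 grip 0.0501 F [ 0.1 -0.1  0.1] q7 -1.75
```

>>> move_arm(rows=[{"jaw":5,"tx":0,"ty":0,"tz":-2,"roll":0},{"jaw":5,"tx":0,"ty":0,"tz":-4,"roll":0},{"jaw":5,"tx":0,"ty":0,"tz":-5.2,"roll":0},{"jaw":5,"tx":0,"ty":0,"tz":-5.2,"roll":0},{"jaw":1.2,"tx":0,"ty":0,"tz":-5.2,"roll":0},{"jaw":1.2,"tx":0,"ty":0,"tz":-5.2,"roll":0},{"jaw":1.2,"tx":0,"ty":0,"tz":-5.2,"roll":0},{"jaw":1.2,"tx":0,"ty":0,"tz":-5.2,"roll":0}])

```text
t: 8.2
position: [0.5262, -0.0118, 0.0593]
orientation: [-0.237, -2.125, 2.103]
force: [-1.0, -0.8, 3.3]
grip_width: 0.0172
```

>>> move_arm(rows=[{"jaw":1.2,"tx":0,"ty":0,"tz":0,"roll":0},{"jaw":1.2,"tx":0,"ty":0,"tz":0,"roll":0},{"jaw":1.2,"tx":0,"ty":0,"tz":0,"roll":0}])

```text
t: 8.45
position: [0.5262, -0.0118, 0.0596]
orientation: [-0.238, -2.125, 2.103]
force: [-0.9, -0.5, -2.1]
grip_width: 0.0176
```

```bash
python3 -c "
from meas import *
tool()"
```

```text
t8.45 tcp [ 0.5262 -0.0118  0.0596] y [ 0.013  0.009 -1.   ] jawdir deg -102.18 grip 0.0176 F [-0.9 -0.5 -2.1] q7 -1.74
```

>>> move_arm(rows=[{"jaw":1.2,"tx":0,"ty":0,"tz":1.5,"roll":0},{"jaw":1.2,"tx":-0.5,"ty":-0.5,"tz":4,"roll":0},{"jaw":1.2,"tx":-1.2,"ty":-3,"tz":6,"roll":0},{"jaw":1.2,"tx":-2,"ty":-6.5,"tz":6,"roll":0},{"jaw":1.2,"tx":-3,"ty":-10.5,"tz":6,"roll":0},{"jaw":1.2,"tx":-4,"ty":-14.5,"tz":6,"roll":0},{"jaw":1.2,"tx":-5,"ty":-18,"tz":6,"roll":0},{"jaw":1.2,"tx":-6,"ty":-21,"tz":6,"roll":0}])

```text
t: 9.12
position: [0.4652, -0.2244, 0.1197]
orientation: [-0.24, -2.124, 2.103]
force: [0.7, -0.8, -1.6]
grip_width: 0.0175
```

>>> move_arm(rows=[{"jaw":1.2,"tx":-0.6,"ty":-2,"tz":0,"roll":0},{"jaw":1.2,"tx":-1.2,"ty":-4.5,"tz":0,"roll":0},{"jaw":1.2,"tx":-1.6,"ty":-6,"tz":0,"roll":0},{"jaw":1.2,"tx":-1.6,"ty":-6.5,"tz":0,"roll":0},{"jaw":1.2,"tx":-1.6,"ty":-6.5,"tz":0,"roll":0},{"jaw":1.2,"tx":-1.6,"ty":-6.5,"tz":0,"roll":0}])

```text
t: 9.62
position: [0.4494, -0.2887, 0.1196]
orientation: [-0.239, -2.125, 2.103]
force: [0.2, 0.4, -1.8]
grip_width: 0.0172
```

```bash
python3 -c "
from meas import *
tool()
d=shot('wrist','w6')
"
```

```text
t9.62 tcp [ 0.4494 -0.2887  0.1196] y [ 0.013  0.009 -1.   ] jawdir deg -102.24 grip 0.0172 F [ 0.2  0.4 -1.8] q7 -1.28
```

View pics/w6.png

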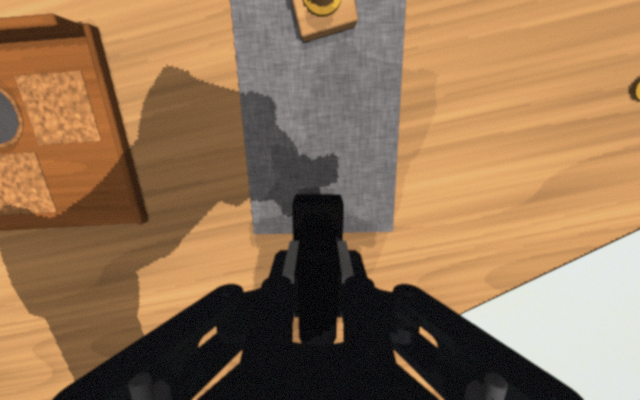

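The oblong stamp is near the mat's near edge (row 232), so I'll put it 1.5 cm farther in.

>>> move_arm(rows=[{"jaw":1.2,"tx":0.8,"ty":-0.2,"tz":-2,"roll":0},{"jaw":1.2,"tx":1.5,"ty":-0.5,"tz":-4,"roll":0},{"jaw":1.2,"tx":1.5,"ty":-0.5,"tz":-5,"roll":0},{"jaw":1.2,"tx":1.5,"ty":-0.5,"tz":-5.6,"roll":0},{"jaw":1.2,"tx":1.5,"ty":-0.5,"tz":-6,"roll":0},{"jaw":1.2,"tx":1.5,"ty":-0.5,"tz":-6.3,"roll":0},{"jaw":1.2,"tx":1.5,"ty":-0.5,"tz":-6.3,"roll":0},{"jaw":1.2,"tx":1.5,"ty":-0.5,"tz":-6.3,"roll":0}])

```text
t: 10.33
position: [0.4647, -0.2931, 0.0571]
orientation: [-0.238, -2.126, 2.104]
force: [0.8, -0.5, -2.4]
grip_width: 0.0176
```

```bash
python3 -c "
from meas import *
tool()"
```

```text
t10.33 tcp [ 0.4647 -0.2931  0.0571] y [ 0.013  0.009 -1.   ] jawdir deg -102.18 grip 0.0176 F [ 0.8 -0.5 -2.4] q7 -1.28
```

Just about in contact (within 0.5 mm), so I'll release.

>>> move_arm(rows=[{"jaw":1.2,"tx":0,"ty":0,"tz":-0.1,"roll":0},{"jaw":5,"tx":0,"ty":0,"tz":-0.1,"roll":0},{"jaw":5,"tx":0,"ty":0,"tz":-0.1,"roll":0},{"jaw":5,"tx":0,"ty":0,"tz":-0.1,"roll":0},{"jaw":5,"tx":0,"ty":0,"tz":2,"roll":0},{"jaw":5,"tx":0,"ty":0,"tz":5,"roll":0},{"jaw":5,"tx":0,"ty":0,"tz":9,"roll":0},{"jaw":5,"tx":0,"ty":0,"tz":12,"roll":0}])

```text
t: 11.0
position: [0.4646, -0.2932, 0.1794]
orientation: [-0.239, -2.125, 2.104]
force: [1.0, -1.3, 0.8]
grip_width: 0.0499
```

```bash
python3 -c "
from meas import *
tool()
d=shot('wrist','w7')
"
```

```text
t11.00 tcp [ 0.4646 -0.2932  0.1794] y [ 0.014  0.009 -1.   ] jawdir deg -102.19 grip 0.0499 F [ 1.  -1.3  0.8] q7 -1.29
```

View pics/w7.png

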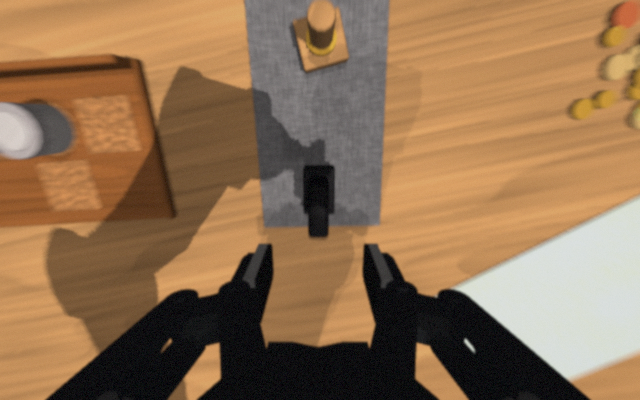

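Both stamps stand upright on the felt, at (320,50) and (318,195). Next, the round stamp.

>>> move_arm(rows=[{"jaw":5,"tx":0.8,"ty":2,"tz":0,"roll":0},{"jaw":5,"tx":2.2,"ty":5.5,"tz":0,"roll":0},{"jaw":5,"tx":3.6,"ty":9,"tz":0,"roll":0},{"jaw":5,"tx":5,"ty":12.5,"tz":0,"roll":0},{"jaw":5,"tx":6.4,"ty":16,"tz":0,"roll":0},{"jaw":5,"tx":7.8,"ty":19.5,"tz":0,"roll":0},{"jaw":5,"tx":9,"ty":22.5,"tz":0,"roll":0},{"jaw":5,"tx":10,"ty":25,"tz":0,"roll":0}])

```text
t: 11.72
position: [0.5674, -0.0416, 0.1845]
orientation: [-0.246, -2.127, 2.11]
force: [0.4, -0.0, -0.9]
grip_width: 0.0501
```

>>> move_arm(rows=[{"jaw":5.5,"tx":1,"ty":2.5,"tz":0,"roll":0},{"jaw":5.5,"tx":2,"ty":5,"tz":0,"roll":0},{"jaw":5.5,"tx":2.8,"ty":7,"tz":0,"roll":0},{"jaw":5.5,"tx":2.8,"ty":7.5,"tz":-2,"roll":0},{"jaw":5.5,"tx":2.8,"ty":7.5,"tz":-4,"roll":0},{"jaw":5.5,"tx":2.8,"ty":7.5,"tz":-6,"roll":0},{"jaw":5.5,"tx":2.8,"ty":7.5,"tz":-6.5,"roll":0},{"jaw":5.5,"tx":2.8,"ty":7.5,"tz":-6.5,"roll":0}])

```text
t: 12.38
position: [0.5944, 0.0333, 0.1182]
orientation: [-0.243, -2.125, 2.11]
force: [-0.5, 0.2, 0.5]
grip_width: 0.0551
```

```bash
python3 -c "
from meas import *
tool()
d=shot('wrist','w8')
blobs(d,.085,.105,200)
"
```

```text
t12.38 tcp [0.5944 0.0333 0.1182] y [ 0.018  0.006 -1.   ] jawdir deg -102.10 grip 0.0551 F [-0.5  0.2  0.5] q7 -1.89
px [303.1 233.2] A 1605 z0.096 xy [0.6004 0.0408] rect [600.1  40.7] [29.1 30.7] 78.1
```

View pics/w8.png

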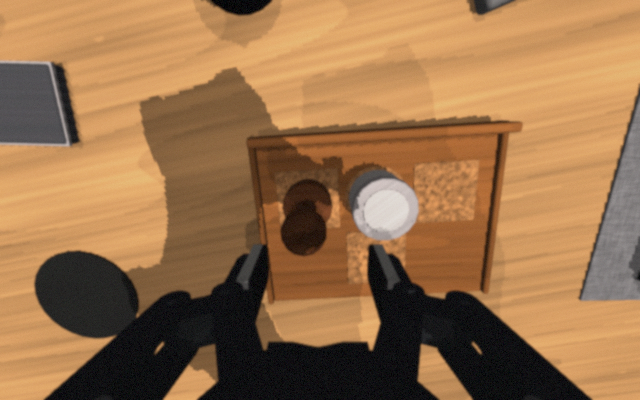

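The knob (303,233) is 15 px left of the finger middle. Shift, then go down.

>>> move_arm(rows=[{"jaw":5.5,"tx":0.2,"ty":0.4,"tz":0,"roll":0},{"jaw":5.5,"tx":0.3,"ty":0.8,"tz":0,"roll":0},{"jaw":5.5,"tx":0.3,"ty":0.8,"tz":-0.5,"roll":0},{"jaw":5.5,"tx":0.3,"ty":0.8,"tz":-2,"roll":0},{"jaw":5.5,"tx":0.3,"ty":0.8,"tz":-4,"roll":0},{"jaw":5.5,"tx":0.3,"ty":0.8,"tz":-5.5,"roll":0},{"jaw":5.5,"tx":0.3,"ty":0.8,"tz":-6,"roll":0},{"jaw":5.5,"tx":0.3,"ty":0.8,"tz":-6,"roll":0}])

```text
t: 13.1
position: [0.5976, 0.0413, 0.0584]
orientation: [-0.243, -2.125, 2.11]
force: [0.2, 0.7, 0.4]
grip_width: 0.055
```

```bash
python3 -c "
from meas import *
tool()
d=shot('wrist','w9');crop(d,160,150,480,390,2.5,'w9c')
d=shot('scene');crop(d,280,110,420,220,5,'s9')
"
```

```text
t13.10 tcp [0.5976 0.0413 0.0584] y [ 0.018  0.006 -1.   ] jawdir deg -102.10 grip 0.055 F [0.2 0.7 0.4] q7 -1.90
```

View pics/w9c.png

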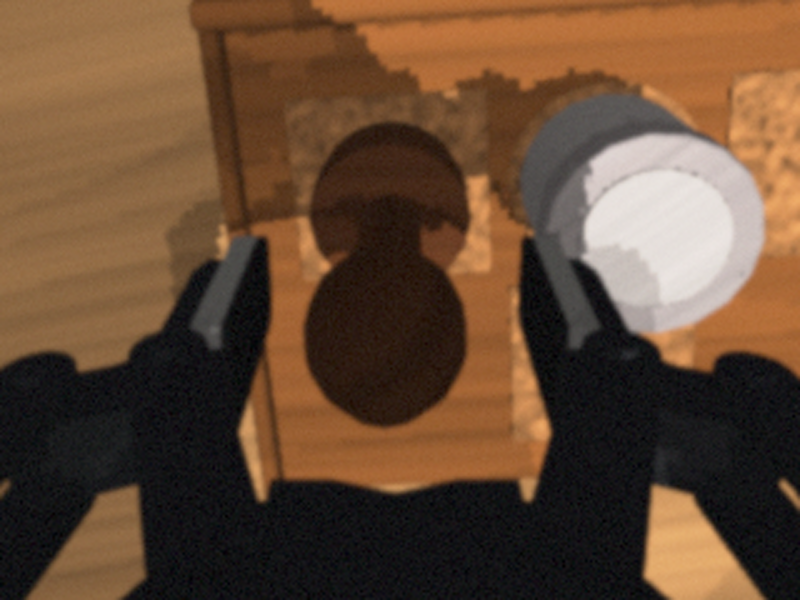

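View pics/s9.png

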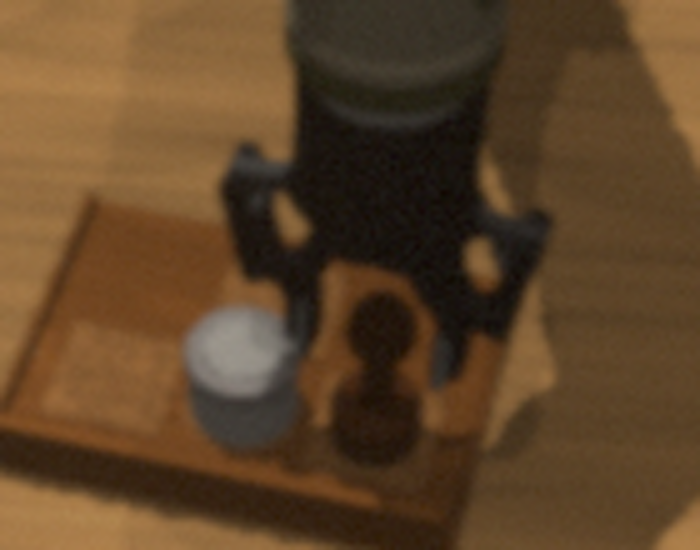

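The knob (386,335) is about 2 mm left of the finger middle (396). A small shift, then grip.

>>> move_arm(rows=[{"jaw":5.5,"tx":0,"ty":0.2,"tz":0,"roll":0},{"jaw":5.5,"tx":0,"ty":0.2,"tz":0,"roll":0},{"jaw":2.6,"tx":0,"ty":0.2,"tz":0,"roll":0},{"jaw":2.6,"tx":0,"ty":0.2,"tz":0,"roll":0},{"jaw":2.6,"tx":0,"ty":0.2,"tz":0,"roll":0},{"jaw":2.6,"tx":0,"ty":0.2,"tz":0,"roll":0},{"jaw":2.6,"tx":0,"ty":0.2,"tz":0,"roll":0}])

```text
t: 13.78
position: [0.5989, 0.0433, 0.0606]
orientation: [-0.247, -2.127, 2.11]
force: [-0.3, -0.5, 5.4]
grip_width: 0.0303
```

```bash
python3 -c "
from meas import *
tool()"
```

```text
t13.78 tcp [0.5989 0.0433 0.0606] y [ 0.021  0.006 -1.   ] jawdir deg -102.12 grip 0.0303 F [-0.3 -0.5  5.4] q7 -1.90
```

>>> move_arm(rows=[{"jaw":2.6,"tx":0,"ty":0,"tz":1,"roll":0},{"jaw":2.6,"tx":0,"ty":0,"tz":3,"roll":0},{"jaw":2.6,"tx":0,"ty":0,"tz":6,"roll":0},{"jaw":2.6,"tx":-0.2,"ty":-1,"tz":8,"roll":0},{"jaw":2.6,"tx":-0.8,"ty":-4,"tz":8,"roll":0},{"jaw":2.6,"tx":-1.5,"ty":-8,"tz":8,"roll":0},{"jaw":2.6,"tx":-2.2,"ty":-12,"tz":8,"roll":0},{"jaw":2.6,"tx":-2.9,"ty":-16,"tz":8,"roll":0}])

```text
t: 14.45
position: [0.5694, -0.118, 0.1416]
orientation: [-0.246, -2.128, 2.111]
force: [0.9, -0.9, -0.7]
grip_width: 0.0304
```

>>> move_arm(rows=[{"jaw":2.6,"tx":-0.7,"ty":-4,"tz":0,"roll":0},{"jaw":2.6,"tx":-1.4,"ty":-8,"tz":0,"roll":0},{"jaw":2.6,"tx":-2.1,"ty":-12,"tz":0,"roll":0},{"jaw":2.6,"tx":-2.7,"ty":-15,"tz":0,"roll":0},{"jaw":2.6,"tx":-3.1,"ty":-17.5,"tz":0,"roll":0},{"jaw":2.6,"tx":-3.4,"ty":-18.8,"tz":0,"roll":0},{"jaw":2.6,"tx":-3.4,"ty":-18.8,"tz":0,"roll":0},{"jaw":2.6,"tx":-3.4,"ty":-18.8,"tz":0,"roll":0}])

```text
t: 15.12
position: [0.5353, -0.3057, 0.1419]
orientation: [-0.247, -2.128, 2.11]
force: [-0.0, 0.5, -1.9]
grip_width: 0.0303
```

```bash
python3 -c "
from meas import *
tool()
d=shot('wrist','w10')
"
```

```text
t15.12 tcp [ 0.5353 -0.3057  0.1419] y [ 0.022  0.006 -1.   ] jawdir deg -102.11 grip 0.0303 F [-0.   0.5 -1.9] q7 -1.35
```

View pics/w10.png

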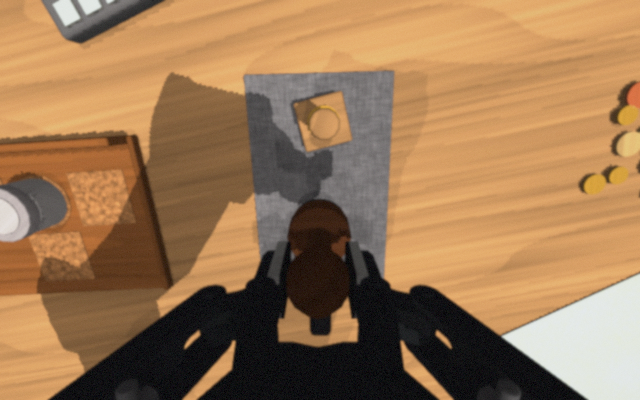

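The round stamp is held upright between the other two. Lowering.

>>> move_arm(rows=[{"jaw":2.6,"tx":0,"ty":-0.2,"tz":-3,"roll":0},{"jaw":2.6,"tx":0,"ty":-0.2,"tz":-6,"roll":0},{"jaw":2.6,"tx":0,"ty":-0.2,"tz":-7.5,"roll":0},{"jaw":2.6,"tx":0,"ty":-0.2,"tz":-8,"roll":0},{"jaw":2.6,"tx":0,"ty":-0.2,"tz":-8.3,"roll":0},{"jaw":2.6,"tx":0,"ty":-0.2,"tz":-8.4,"roll":0},{"jaw":2.6,"tx":0,"ty":-0.2,"tz":-8.4,"roll":0}])

```text
t: 15.75
position: [0.5366, -0.306, 0.0587]
orientation: [-0.246, -2.131, 2.112]
force: [-0.0, -0.8, -1.6]
grip_width: 0.0302
```

```bash
python3 -c "
from meas import *
tool()
d=shot('scene');crop(d,160,100,320,220,5,'s11')
"
```

```text
t15.75 tcp [ 0.5366 -0.306   0.0587] y [ 0.023  0.007 -1.   ] jawdir deg -101.94 grip 0.0302 F [-0.  -0.8 -1.6] q7 -1.35
```

View pics/s11.png

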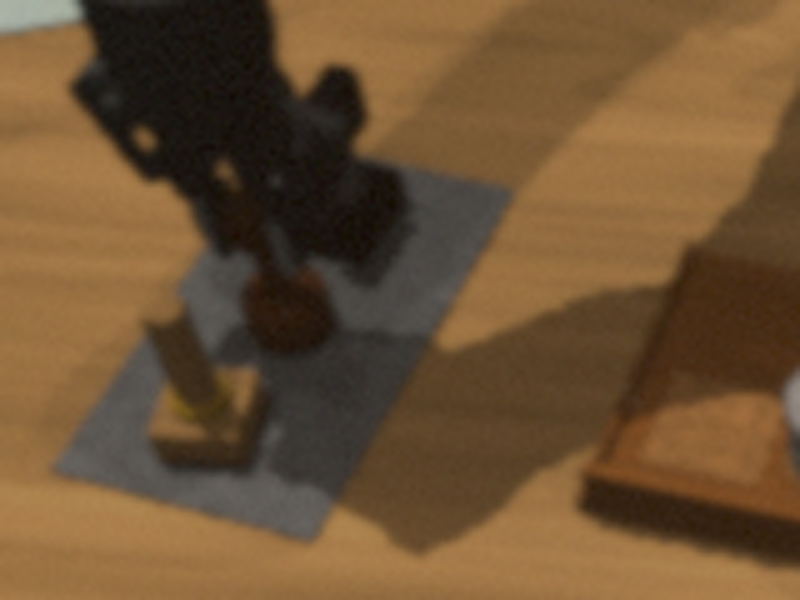

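>>> move_arm(rows=[{"jaw":2.6,"tx":0,"ty":0,"tz":-0.1,"roll":0},{"jaw":2.6,"tx":0,"ty":0,"tz":-0.15,"roll":0},{"jaw":2.6,"tx":0,"ty":0,"tz":-0.15,"roll":0},{"jaw":2.6,"tx":0,"ty":0,"tz":-0.15,"roll":0}])

```text
t: 16.13
position: [0.5366, -0.3064, 0.0578]
orientation: [-0.247, -2.131, 2.112]
force: [-0.5, 0.1, -0.2]
grip_width: 0.0298
```

>>> move_arm(rows=[{"jaw":5.5,"tx":0,"ty":0,"tz":0,"roll":0},{"jaw":5.5,"tx":0,"ty":0,"tz":0,"roll":0},{"jaw":5.5,"tx":0,"ty":0,"tz":0,"roll":0},{"jaw":5.5,"tx":0,"ty":0,"tz":2,"roll":0},{"jaw":5.5,"tx":0,"ty":0,"tz":5,"roll":0},{"jaw":5.5,"tx":0,"ty":0,"tz":9,"roll":0},{"jaw":5.5,"tx":0,"ty":0,"tz":12,"roll":0},{"jaw":8,"tx":0,"ty":2,"tz":12,"roll":0}])

```text
t: 16.8
position: [0.5388, -0.2917, 0.184]
orientation: [-0.263, -2.126, 2.119]
force: [0.1, -1.5, 0.2]
grip_width: 0.0658
```

>>> move_arm(rows=[{"jaw":8,"tx":0.7,"ty":4,"tz":0,"roll":0},{"jaw":8,"tx":1.4,"ty":8,"tz":0,"roll":0},{"jaw":8,"tx":2.1,"ty":12,"tz":0,"roll":0},{"jaw":8,"tx":2.8,"ty":16,"tz":0,"roll":0},{"jaw":8,"tx":3.5,"ty":20,"tz":0,"roll":0},{"jaw":8,"tx":4,"ty":23.5,"tz":0,"roll":0},{"jaw":8,"tx":4.4,"ty":26,"tz":0,"roll":0},{"jaw":8,"tx":4.8,"ty":26,"tz":0,"roll":0}])

```text
t: 17.47
position: [0.5871, -0.0245, 0.184]
orientation: [-0.254, -2.134, 2.12]
force: [0.2, 0.1, 0.1]
grip_width: 0.0803
```

```bash
python3 -c "
from meas import *
tool()
d=shot('wrist','w12')
blobs(d,.085,.105,200)
blobs(d,.04,.056,500)
d=shot('top');crop(d,160,180,480,310,2.5,'t12')
blobs(d,.085,.105,20)
blobs(d,.04,.056,50)
"
```

```text
t17.47 tcp [ 0.5871 -0.0245  0.184 ] y [ 0.033  0.003 -0.999] jawdir deg -101.79 grip 0.0803 F [0.2 0.1 0.1] q7 -1.83
px [632.2 201.7] A 417 z0.089 xy [ 0.536  -0.2969] rect [ 535.4 -295.5] [29.9 14.2] 5.6
px [620.9 275. ] A 1393 z0.094 xy [ 0.4669 -0.2878] rect [ 466.3 -287.5] [28.  52.4] 78.6
px [314.6 194.5] A 2012 z0.049 xy [ 0.5885 -0.0213] rect [587.9 -21. ] [52.7 52.3] 78.5
px [443.6 219.4] A 54 z0.095 xy [ 0.6013 -0.3226] rect [ 601.2 -322.4] [17.6 17.8] 1.1
px [436.5 247.5] A 113 z0.092 xy [ 0.5311 -0.304 ] rect [ 531.2 -304.2] [27.2 27.6] 1.0
px [431.3 276.6] A 155 z0.095 xy [ 0.4595 -0.2896] rect [ 459.9 -289.3] [19.7 49.2] 77.8
```

View pics/w12.png

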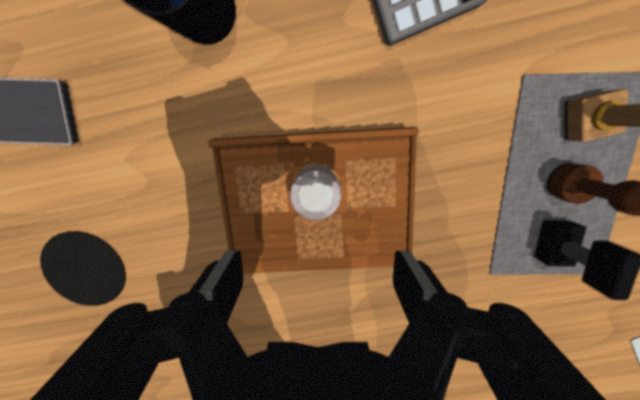

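View pics/t12.png

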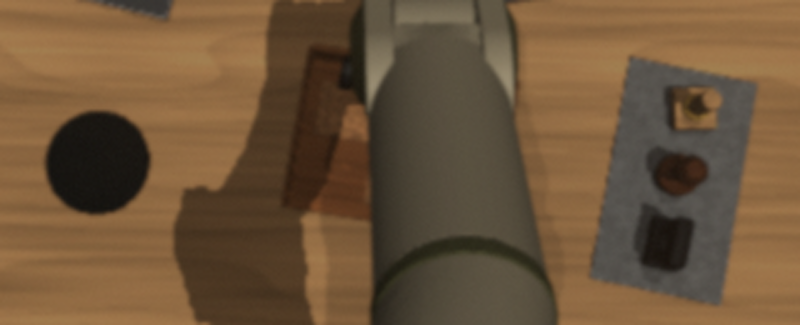

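All three stamps stand upright on the felt and the tin is at (315,194). The tool has picked up a 1.9° tilt because some calls ended in motion, so I'll check whether it settles out during the descent.

>>> move_arm(rows=[{"jaw":8,"tx":0,"ty":0.2,"tz":-4,"roll":0},{"jaw":8,"tx":0,"ty":0.2,"tz":-8,"roll":0}])

```text
t: 17.73
position: [0.5892, -0.0297, 0.1053]
orientation: [-0.269, -2.13, 2.122]
force: [0.4, 0.2, -0.4]
grip_width: 0.08
```

```bash
python3 -c "
from meas import *
tool()"
```

```text
t17.73 tcp [ 0.5892 -0.0297  0.1053] y [ 0.039 -0.001 -0.999] jawdir deg -102.18 grip 0.08 F [ 0.4  0.2 -0.4] q7 -1.83
```

>>> move_arm(rows=[{"jaw":8,"tx":0,"ty":0.5,"tz":0,"roll":0},{"jaw":8,"tx":-0.2,"ty":0.9,"tz":0,"roll":0},{"jaw":8,"tx":-0.2,"ty":0.9,"tz":0,"roll":0},{"jaw":8,"tx":-0.2,"ty":0.9,"tz":0,"roll":0}])

```text
t: 18.07
position: [0.5882, -0.0211, 0.1076]
orientation: [-0.273, -2.131, 2.123]
force: [-0.7, -0.5, 0.7]
grip_width: 0.0799
```

```bash
python3 -c "
from meas import *
s,_=tool();print(s['joints'])"
```

```text
t18.07 tcp [ 0.5882 -0.0211  0.1076] y [ 0.042 -0.001 -0.999] jawdir deg -102.21 grip 0.0799 F [-0.7 -0.5  0.7] q7 -1.85
[-6.56401446e-02  5.88578742e-01  4.80065012e-03  2.05118658e+00
  1.06533217e-03  4.59835449e-01 -1.84672601e+00]
```

>>> move_arm(rows=[{"jaw":8,"tx":0,"ty":0,"tz":3,"roll":0}])

```text
t: 18.15
position: [0.5864, -0.0212, 0.1358]
orientation: [-0.267, -2.129, 2.122]
force: [-0.8, -0.3, -0.4]
grip_width: 0.0801
```

```bash
python3 -c "
from meas import *
s,_=tool()"
```

```text
t18.15 tcp [ 0.5864 -0.0212  0.1358] y [ 0.037 -0.001 -0.999] jawdir deg -102.20 grip 0.0801 F [-0.8 -0.3 -0.4] q7 -1.85
```

>>> move_arm(rows=[{"jaw":8,"tx":0,"ty":0,"tz":0,"roll":0},{"jaw":8,"tx":0,"ty":0,"tz":0,"roll":0}])

```text
t: 18.32
position: [0.5879, -0.0217, 0.1393]
orientation: [-0.274, -2.131, 2.123]
force: [-0.1, 0.8, -0.5]
grip_width: 0.0798
```

```bash
python3 -c "
from meas import *
s,_=tool()"
```

```text
t18.32 tcp [ 0.5879 -0.0217  0.1393] y [ 0.043 -0.001 -0.999] jawdir deg -102.24 grip 0.0798 F [-0.1  0.8 -0.5] q7 -1.85
```

>>> move_arm(rows=[{"jaw":8,"tx":-3,"ty":0,"tz":0,"roll":0}])

```text
t: 18.4
position: [0.5633, -0.0215, 0.1411]
orientation: [-0.283, -2.136, 2.125]
force: [1.1, 0.4, 0.8]
grip_width: 0.0802
```

```bash
python3 -c "
from meas import *
s,_=tool()"
```

```text
t18.40 tcp [ 0.5633 -0.0215  0.1411] y [ 0.051 -0.    -0.999] jawdir deg -102.23 grip 0.0802 F [1.1 0.4 0.8] q7 -1.85
```

>>> move_arm(rows=[{"jaw":8,"tx":4,"ty":0,"tz":0,"roll":0}])

```text
t: 18.48
position: [0.5733, -0.0236, 0.1361]
orientation: [-0.248, -2.115, 2.116]
force: [-6.8, -1.1, -4.0]
grip_width: 0.0801
```

```bash
python3 -c "
from meas import *
s,_=tool()"
```

```text
t18.48 tcp [ 0.5733 -0.0236  0.1361] y [ 0.018 -0.002 -1.   ] jawdir deg -102.32 grip 0.0801 F [-6.8 -1.1 -4. ] q7 -1.84
```

>>> move_arm(rows=[{"jaw":8,"tx":4,"ty":0,"tz":0,"roll":0}])

```text
t: 18.57
position: [0.6101, -0.0241, 0.1369]
orientation: [-0.245, -2.114, 2.116]
force: [3.3, 0.1, 1.7]
grip_width: 0.08
```

```bash
python3 -c "
from meas import *
s,_=tool()"
```

```text
t18.57 tcp [ 0.6101 -0.0241  0.1369] y [ 0.015 -0.003 -1.   ] jawdir deg -102.32 grip 0.08 F [3.3 0.1 1.7] q7 -1.84
```

>>> move_arm(rows=[{"jaw":8,"tx":0,"ty":0,"tz":0,"roll":0},{"jaw":8,"tx":-0.5,"ty":0,"tz":0,"roll":0},{"jaw":8,"tx":-1,"ty":0,"tz":0,"roll":0},{"jaw":8,"tx":-1,"ty":0,"tz":0,"roll":0}])

```text
t: 18.9
position: [0.5981, -0.0242, 0.1372]
orientation: [-0.244, -2.113, 2.115]
force: [0.4, -0.1, -0.1]
grip_width: 0.08
```

```bash
python3 -c "
from meas import *
s,_=tool()"
```

```text
t18.90 tcp [ 0.5981 -0.0242  0.1372] y [ 0.014 -0.003 -1.   ] jawdir deg -102.33 grip 0.08 F [ 0.4 -0.1 -0.1] q7 -1.84
```

A quick reversal brought the tilt down to 0.8°. From now on I'll end calls at rest. Now the tin.

>>> move_arm(rows=[{"jaw":8,"tx":-0.5,"ty":0.2,"tz":-2,"roll":0},{"jaw":8,"tx":-1,"ty":0.4,"tz":-5,"roll":0},{"jaw":8,"tx":-1,"ty":0.4,"tz":-7,"roll":0},{"jaw":8,"tx":-1,"ty":0.4,"tz":-7.5,"roll":0},{"jaw":8,"tx":-1,"ty":0.4,"tz":-7.5,"roll":0},{"jaw":8,"tx":-1,"ty":0.4,"tz":-7.5,"roll":0}])

```text
t: 19.4
position: [0.5884, -0.0203, 0.063]
orientation: [-0.245, -2.113, 2.116]
force: [0.2, -0.7, 1.4]
grip_width: 0.0799
```

```bash
python3 -c "
from meas import *
s,_=tool()
d=shot('wrist');crop(d,160,150,480,390,2.5,'w13')"
```

```text
t19.40 tcp [ 0.5884 -0.0203  0.063 ] y [ 0.015 -0.003 -1.   ] jawdir deg -102.34 grip 0.0799 F [ 0.2 -0.7  1.4] q7 -1.85
```

View pics/w13.png

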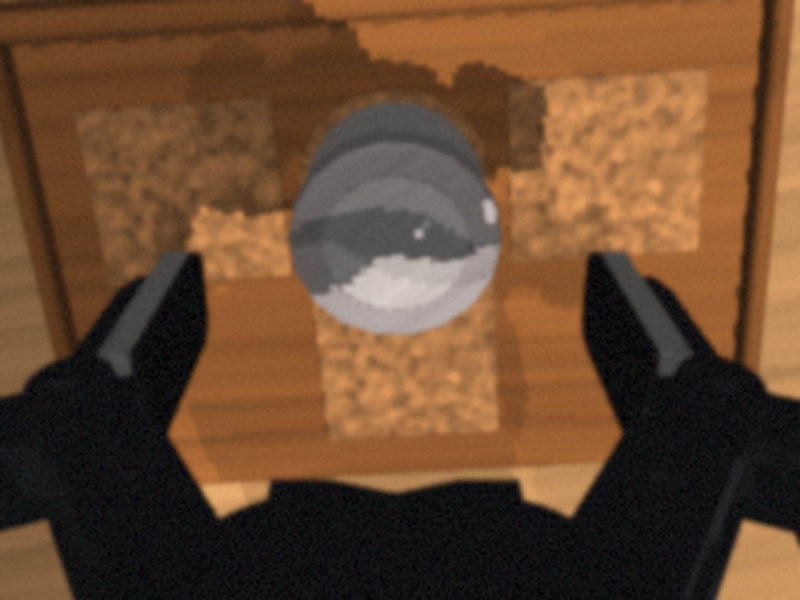

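The tin (396,238) is centred between the fingers (205 and 585). Down and grip.

>>> move_arm(rows=[{"jaw":8,"tx":0,"ty":0,"tz":-2,"roll":0},{"jaw":8,"tx":0,"ty":0,"tz":-4,"roll":0},{"jaw":8,"tx":0,"ty":0,"tz":-4.8,"roll":0},{"jaw":8,"tx":0,"ty":0,"tz":-4.8,"roll":0},{"jaw":4.8,"tx":0,"ty":0,"tz":-4.8,"roll":0},{"jaw":4.8,"tx":0,"ty":0,"tz":-4.8,"roll":0},{"jaw":4.8,"tx":0,"ty":0,"tz":-4.8,"roll":0},{"jaw":4.8,"tx":0,"ty":0,"tz":-4.8,"roll":0}])

```text
t: 20.12
position: [0.5895, -0.0205, 0.0169]
orientation: [-0.248, -2.115, 2.116]
force: [-0.8, -0.9, 6.4]
grip_width: 0.052
```

>>> move_arm(rows=[{"jaw":4.8,"tx":0,"ty":0,"tz":0,"roll":0},{"jaw":4.8,"tx":0,"ty":0,"tz":0,"roll":0}])

```text
t: 20.28
position: [0.5898, -0.0206, 0.0176]
orientation: [-0.249, -2.115, 2.117]
force: [0.1, 0.0, -4.1]
grip_width: 0.0522
```

```bash
python3 -c "
from meas import *
s,_=tool()
d=shot('top')
f=d['frame'];P=cloud(d)
for n in ('top','scene','wrist'):
  d=shot(n);f=d['frame'];P=cloud(d)
  dk=(f.max(2)<50)&(P[...,2]<.02)&(P[...,1]>.2)&(P[...,1]<.38)&(P[...,0]<.62)&(P[...,0]>.45)
  k,l,s,c=cv2.connectedComponentsWithStats(dk.astype(np.uint8))
  if k<2: print(n,'none');continue
  i=1+s[1:,4].argmax();cn=cv2.findContours((l==i).astype(np.uint8),0,1)[0][0]
  pl=ray(d,cn[:,0,:],.003)[:,:2].astype(np.float32);print(n,s[i],ray(d,c[i],.003)[0].round(4),cv2.minEnclosingCircle(pl), cv2.fitEllipse(pl*1000))
"
```

```text
t20.28 tcp [ 0.5898 -0.0206  0.0176] y [ 0.019 -0.003 -1.   ] jawdir deg -102.36 grip 0.0522 F [ 0.1  0.  -4.1] q7 -1.85
top [ 179  225   40   40 1255] [0.5339 0.3027 0.003 ] ((0.5339525938034058, 0.30280357599258423), 0.05270925909280777) ((534.2817993164062, 302.61016845703125), (102.40522003173828, 103.10572814941406), 104.07806396484375)
scene [ 443  172   44   33 1095] [0.5398 0.3028 0.003 ] ((0.5383660197257996, 0.3022421598434448), 0.05088517442345619) ((538.2393798828125, 302.4690856933594), (96.8582534790039, 99.1385498046875), 159.02894592285156)
wrist none
```

>>> move_arm(rows=[{"jaw":4.8,"tx":0,"ty":0,"tz":1.5,"roll":0},{"jaw":4.8,"tx":0,"ty":0,"tz":4,"roll":0},{"jaw":4.8,"tx":-0.3,"ty":2,"tz":6,"roll":0},{"jaw":4.8,"tx":-0.8,"ty":5,"tz":6,"roll":0},{"jaw":4.8,"tx":-1.4,"ty":9,"tz":6,"roll":0},{"jaw":4.8,"tx":-2,"ty":12.5,"tz":6,"roll":0},{"jaw":4.8,"tx":-2.3,"ty":14.5,"tz":6,"roll":0},{"jaw":4.8,"tx":-2.4,"ty":15,"tz":6,"roll":0}])

```text
t: 21.15
position: [0.5643, 0.1351, 0.0768]
orientation: [-0.241, -2.12, 2.117]
force: [-0.2, 0.5, -3.2]
grip_width: 0.0524
```

>>> move_arm(rows=[{"jaw":4.8,"tx":-0.4,"ty":3,"tz":0,"roll":0},{"jaw":4.8,"tx":-0.9,"ty":6,"tz":0,"roll":0},{"jaw":4.8,"tx":-1.4,"ty":10,"tz":0,"roll":0},{"jaw":4.8,"tx":-2,"ty":13.5,"tz":0,"roll":0},{"jaw":4.8,"tx":-2.5,"ty":16,"tz":0,"roll":0},{"jaw":4.8,"tx":-2.6,"ty":17.1,"tz":0,"roll":0},{"jaw":4.8,"tx":-2.6,"ty":17.1,"tz":0,"roll":0},{"jaw":4.8,"tx":-2.6,"ty":17.1,"tz":0,"roll":0}])

```text
t: 21.82
position: [0.5382, 0.3055, 0.0765]
orientation: [-0.24, -2.119, 2.118]
force: [-0.3, -1.4, -3.8]
grip_width: 0.0524
```

```bash
python3 -c "
from meas import *
s,_=tool()
d=shot('wrist','w14')"
```

```text
t21.82 tcp [0.5382 0.3055 0.0765] y [ 0.017 -0.001 -1.   ] jawdir deg -101.96 grip 0.0524 F [-0.3 -1.4 -3.8] q7 -2.29
```

View pics/w14.png

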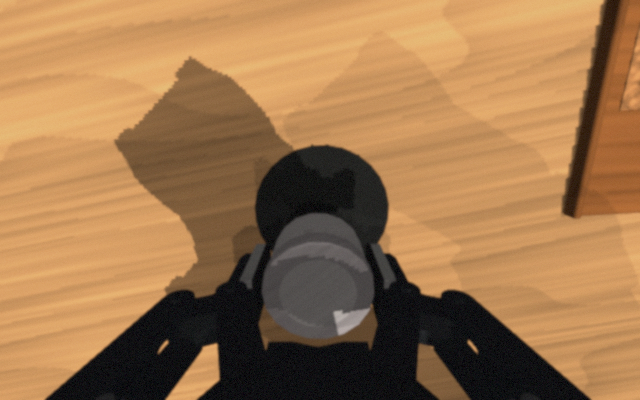

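The tin is centred over the black mat in the picture (mat about (322,205)). Shift by the small remainder and lower.

>>> move_arm(rows=[{"jaw":4.8,"tx":0.2,"ty":-0.4,"tz":-1.5,"roll":0},{"jaw":4.8,"tx":0.2,"ty":-0.4,"tz":-3.5,"roll":0},{"jaw":4.8,"tx":0.2,"ty":-0.4,"tz":-5,"roll":0},{"jaw":4.8,"tx":0.2,"ty":-0.4,"tz":-5.6,"roll":0},{"jaw":4.8,"tx":0.2,"ty":-0.4,"tz":-5.9,"roll":0},{"jaw":4.8,"tx":0.2,"ty":-0.4,"tz":-6.1,"roll":0},{"jaw":4.8,"tx":0.2,"ty":-0.4,"tz":-6.1,"roll":0},{"jaw":4.8,"tx":0.2,"ty":-0.4,"tz":-6.1,"roll":0}])

```text
t: 22.53
position: [0.541, 0.3002, 0.0163]
orientation: [-0.243, -2.118, 2.118]
force: [0.4, 0.3, -3.8]
grip_width: 0.0523
```

```bash
python3 -c "
from meas import *
s,_=tool()
d=shot('wrist','w15')"
```

```text
t22.53 tcp [0.541  0.3002 0.0163] y [ 0.018 -0.001 -1.   ] jawdir deg -102.09 grip 0.0523 F [ 0.4  0.3 -3.8] q7 -2.28
```

View pics/w15.png

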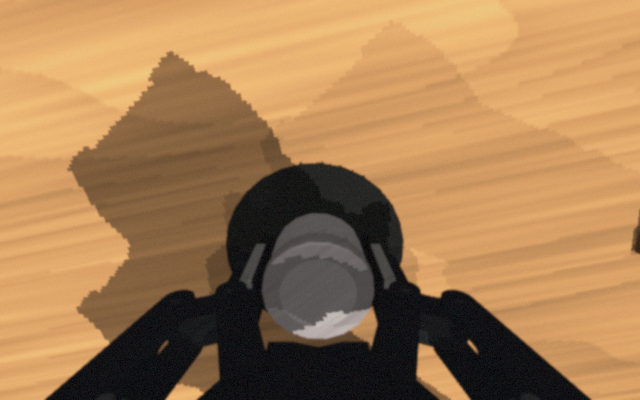

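>>> move_arm(rows=[{"jaw":4.8,"tx":-0.1,"ty":0.1,"tz":-0.1,"roll":0},{"jaw":4.8,"tx":-0.1,"ty":0.1,"tz":-0.2,"roll":0},{"jaw":4.8,"tx":-0.1,"ty":0.1,"tz":-0.2,"roll":0},{"jaw":4.8,"tx":-0.1,"ty":0.1,"tz":-0.2,"roll":0}])

```text
t: 22.92
position: [0.54, 0.3015, 0.0145]
orientation: [-0.243, -2.119, 2.118]
force: [-0.6, -0.1, -3.4]
grip_width: 0.0523
```

>>> move_arm(rows=[{"jaw":4.8,"tx":0,"ty":0,"tz":-0.1,"roll":0},{"jaw":4.8,"tx":0,"ty":0,"tz":-0.1,"roll":0},{"jaw":4.8,"tx":0,"ty":0,"tz":-0.1,"roll":0}])

```text
t: 23.17
position: [0.5401, 0.3015, 0.014]
orientation: [-0.243, -2.119, 2.118]
force: [-0.8, 0.4, 5.1]
grip_width: 0.0523
```

Contact. Release and rise straight up.

>>> move_arm(rows=[{"jaw":8,"tx":0,"ty":0,"tz":0,"roll":0},{"jaw":8,"tx":0,"ty":0,"tz":0,"roll":0},{"jaw":8,"tx":0,"ty":0,"tz":0,"roll":0},{"jaw":8,"tx":0,"ty":0,"tz":2,"roll":0},{"jaw":8,"tx":0,"ty":0,"tz":5,"roll":0},{"jaw":8,"tx":0,"ty":0,"tz":9,"roll":0},{"jaw":8,"tx":0,"ty":0,"tz":12,"roll":0},{"jaw":8,"tx":0,"ty":0,"tz":13,"roll":0}])

```text
t: 23.83
position: [0.5419, 0.3024, 0.1484]
orientation: [-0.249, -2.125, 2.115]
force: [-0.5, 0.0, -0.3]
grip_width: 0.0798
```

>>> move_arm(rows=[{"jaw":6,"tx":0,"ty":-2,"tz":4,"roll":0},{"jaw":5,"tx":0,"ty":-5,"tz":5,"roll":0},{"jaw":5,"tx":0,"ty":-9,"tz":5,"roll":0},{"jaw":5,"tx":0,"ty":-13,"tz":5,"roll":0},{"jaw":5,"tx":0,"ty":-17,"tz":5,"roll":0},{"jaw":5,"tx":0,"ty":-20,"tz":5,"roll":0},{"jaw":5,"tx":0,"ty":-21,"tz":5,"roll":0},{"jaw":5,"tx":0,"ty":-21,"tz":5,"roll":0}])

```text
t: 24.5
position: [0.5418, 0.0889, 0.1983]
orientation: [-0.254, -2.121, 2.114]
force: [-0.1, 0.2, -0.0]
grip_width: 0.0499
```

```bash
python3 -c "
from meas import *
s,_=tool()
for n in ('scene','top'):
  print(n);d=shot(n,n+'16')
  blobs(d,.088,.105,30);blobs(d,.04,.05,60)
  P=cloud(d);f=d['frame']
  dk=(P[...,2]<.02)&(f.max(2)<60)&(P[...,1]>.2)&(P[...,1]<.38)&(P[...,0]<.62)&(P[...,0]>.45)
  if n=='top':
    k,l,st,c=cv2.connectedComponentsWithStats(dk.astype(np.uint8));i=1+st[1:,4].argmax();cn=cv2.findContours((l==i).astype(np.uint8),0,1)[0][0]
    print(cv2.minEnclosingCircle(ray(d,cn[:,0,:],.003)[:,:2].astype(np.float32)))
"
```

```text
t24.50 tcp [0.5418 0.0889 0.1983] y [ 0.023  0.001 -1.   ] jawdir deg -102.38 grip 0.0499 F [-0.1  0.2 -0. ] q7 -1.98
scene
px [224.  120.1] A 121 z0.094 xy [ 0.4657 -0.2891] rect [ 464.9 -289.2] [20.3 53.3] 79.7
px [209.7 141. ] A 80 z0.093 xy [ 0.5378 -0.3034] rect [ 539.3 -302.7] [29.2 25.1] 6.1
px [192.6 162.1] A 69 z0.094 xy [ 0.6065 -0.3216] rect [ 606.2 -321.8] [23.8 21.5] 6.2
px [463.7 176.2] A 151 z0.045 xy [0.5395 0.2898] rect [539.  288.5] [23.4 51.6] 88.5
top
px [443.6 219.4] A 54 z0.094 xy [ 0.6014 -0.3226] rect [ 601.2 -322.3] [17.6 18. ] 89.0
px [436.7 247.5] A 91 z0.093 xy [ 0.531  -0.3043] rect [ 530.2 -304.6] [25.2 27. ] 62.8
px [431.6 276.5] A 145 z0.095 xy [ 0.4597 -0.2902] rect [ 459.7 -290.2] [17.8 49.2] 77.8
px [200.1 243.3] A 140 z0.045 xy [0.5345 0.2897] rect [535.5 288.7] [51.1 22.8] 2.8
((0.5341342091560364, 0.3021985590457916), 0.053593896329402924)
```

View pics/scene16.png

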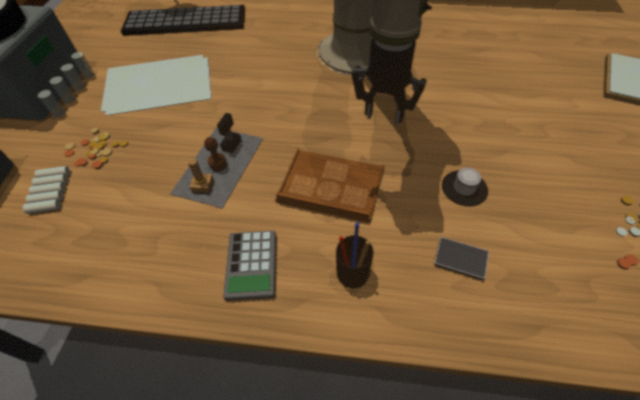

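View pics/top16.png

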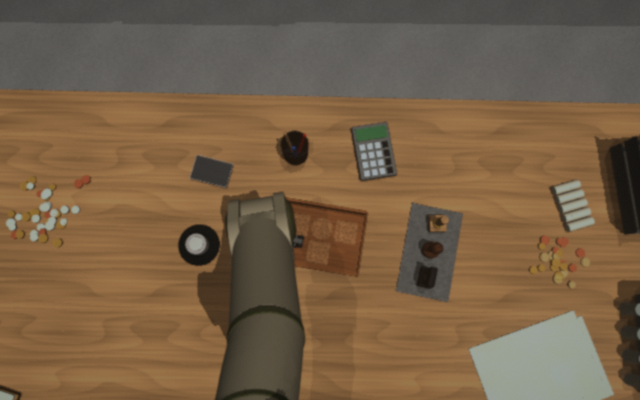

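The tin stands on the black mat (top 197,243), but my search box cut off at y = 0.3. Measuring again with a wider box.

```bash
python3 -c "
from meas import *
for n in ('scene','top'):
  d=shot(n);blobs(d,.035,.055,60,None,((.45,.62),(.2,.4)))
print('slices of stamps on mat, top');d=shot('top');blobs(d,.02,.03,20,.027)
"
```

```text
px [468.7 177.2] A 378 z0.045 xy [0.5411 0.3012] rect [540.4 301.5] [51.5 59.8] 65.1
px [195.2 243.2] A 354 z0.045 xy [0.5345 0.3021] rect [535.1 301.5] [51.  53.4] 1.0
slices of stamps on mat, top
px [435.4 224.6] A 136 z0.026 xy [ 0.596  -0.3183] rect [ 600.3 -323.2] [42.2 44.8] 1.1
px [428.  249.5] A 103 z0.026 xy [ 0.5304 -0.2979] rect [ 529.9 -299.2] [41.7 33.5] 20.4
px [422.2 277.1] A 110 z0.027 xy [ 0.4589 -0.2817] rect [ 459.7 -289.5] [34.3 52. ] 77.9
```

The tin is within 1 mm of the mat's centre. Before fetching the stamps, I'll do the reversal again to remove the tilt.

>>> move_arm(rows=[{"jaw":5,"tx":-1.5,"ty":0,"tz":0,"roll":0}])

```text
t: 24.83
position: [0.5292, 0.096, 0.1981]
orientation: [-0.247, -2.13, 2.117]
force: [0.9, 0.9, -0.1]
grip_width: 0.0501
```

>>> move_arm(rows=[{"jaw":5,"tx":2.5,"ty":0,"tz":0,"roll":0}])

```text
t: 24.92
position: [0.5469, 0.0972, 0.197]
orientation: [-0.234, -2.127, 2.117]
force: [-1.3, -0.5, -0.1]
grip_width: 0.05
```

>>> move_arm(rows=[{"jaw":5,"tx":1,"ty":-0.5,"tz":0,"roll":0},{"jaw":5,"tx":1,"ty":-1,"tz":0,"roll":0},{"jaw":5,"tx":1,"ty":-1,"tz":0,"roll":0}])

```text
t: 25.17
position: [0.5566, 0.0869, 0.1966]
orientation: [-0.233, -2.126, 2.118]
force: [-0.5, -0.7, -0.7]
grip_width: 0.05
```

```bash
python3 -c "
from meas import *
s,_=tool()"
```

```text
t25.17 tcp [0.5566 0.0869 0.1966] y [ 0.016  0.002 -1.   ] jawdir deg -101.63 grip 0.05 F [-0.5 -0.7 -0.7] q7 -1.95
```

>>> move_arm(rows=[{"jaw":5.5,"tx":0,"ty":-2,"tz":0,"roll":-0.4},{"jaw":5.5,"tx":-0.3,"ty":-5,"tz":0,"roll":-0.4},{"jaw":5.5,"tx":-0.5,"ty":-9,"tz":0,"roll":-0.4},{"jaw":5.5,"tx":-0.7,"ty":-13,"tz":0,"roll":-0.4},{"jaw":5.5,"tx":-1,"ty":-17,"tz":0,"roll":-0.4},{"jaw":5.5,"tx":-1.2,"ty":-21,"tz":0,"roll":-0.4},{"jaw":5.5,"tx":-1.4,"ty":-24,"tz":0,"roll":-0.4},{"jaw":5.5,"tx":-1.5,"ty":-25,"tz":0,"roll":-0.4}])

```text
t: 25.83
position: [0.54, -0.1682, 0.1967]
orientation: [-0.246, -2.116, 2.113]
force: [0.6, -1.6, 0.9]
grip_width: 0.0549
```

>>> move_arm(rows=[{"jaw":5.5,"tx":-0.1,"ty":-3,"tz":0,"roll":0},{"jaw":5.5,"tx":-0.2,"ty":-7,"tz":0,"roll":0},{"jaw":5.5,"tx":-0.3,"ty":-10.5,"tz":0,"roll":0},{"jaw":5.5,"tx":-0.4,"ty":-13,"tz":-1,"roll":0},{"jaw":5.5,"tx":-0.5,"ty":-14,"tz":-4,"roll":0},{"jaw":5.5,"tx":-0.5,"ty":-14.2,"tz":-7,"roll":0},{"jaw":5.5,"tx":-0.5,"ty":-14.2,"tz":-8,"roll":0},{"jaw":5.5,"tx":-0.5,"ty":-14.2,"tz":-8,"roll":0}])

```text
t: 26.5
position: [0.5335, -0.3084, 0.1142]
orientation: [-0.24, -2.117, 2.108]
force: [-0.1, 0.6, 0.6]
grip_width: 0.0556
```

```bash
python3 -c "
from meas import *
s,_=tool()
d=shot('wrist','w17');blobs(d,.085,.105,200)"
```

```text
t26.50 tcp [ 0.5335 -0.3084  0.1142] y [ 0.011  0.003 -1.   ] jawdir deg -102.33 grip 0.0556 F [-0.1  0.6  0.6] q7 -1.26
px [319.4 121.9] A 1070 z0.096 xy [ 0.6046 -0.3258] rect [ 604.4 -325.8] [19.6 19.3] 77.7
px [314.9 233.9] A 1491 z0.094 xy [ 0.538  -0.3085] rect [ 537.6 -308.4] [28.2 29.1] 77.8
px [316.7 320.6] A 1209 z0.095 xy [ 0.4741 -0.2957] rect [ 474.  -295.5] [17.5 42.2] 78.4
```

View pics/w17.png

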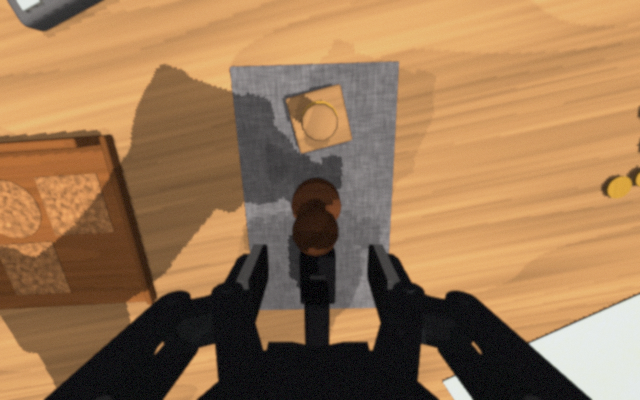

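The round stamp (315,234) is centred between the fingers. Down and grip.

>>> move_arm(rows=[{"jaw":5.5,"tx":0.3,"ty":0.1,"tz":-1.5,"roll":0},{"jaw":5.5,"tx":0.3,"ty":0.1,"tz":-3.5,"roll":0},{"jaw":5.5,"tx":0.3,"ty":0.1,"tz":-5.3,"roll":0},{"jaw":5.5,"tx":0.3,"ty":0.1,"tz":-5.8,"roll":0},{"jaw":5.5,"tx":0.3,"ty":0.1,"tz":-5.8,"roll":0},{"jaw":2.6,"tx":0.3,"ty":0.1,"tz":-5.8,"roll":0},{"jaw":2.6,"tx":0.3,"ty":0.1,"tz":-5.8,"roll":0},{"jaw":2.6,"tx":0.3,"ty":0.1,"tz":-5.8,"roll":0}])

```text
t: 27.22
position: [0.5386, -0.3079, 0.0598]
orientation: [-0.244, -2.118, 2.112]
force: [0.1, 1.2, 5.9]
grip_width: 0.0305
```

>>> move_arm(rows=[{"jaw":2.6,"tx":0,"ty":0,"tz":0,"roll":0},{"jaw":2.6,"tx":0,"ty":0,"tz":0,"roll":0},{"jaw":2.6,"tx":0,"ty":0,"tz":0,"roll":0}])

```text
t: 27.47
position: [0.5388, -0.308, 0.0604]
orientation: [-0.245, -2.118, 2.113]
force: [0.2, 0.5, -1.2]
grip_width: 0.0302
```

```bash
python3 -c "
from meas import *
s,_=tool()"
```

```text
t27.47 tcp [ 0.5388 -0.308   0.0604] y [ 0.017  0.    -1.   ] jawdir deg -102.29 grip 0.0302 F [ 0.2  0.5 -1.2] q7 -1.25
```

>>> move_arm(rows=[{"jaw":2.6,"tx":0,"ty":0,"tz":1.5,"roll":0},{"jaw":2.6,"tx":0,"ty":0,"tz":4,"roll":0},{"jaw":2.6,"tx":0.3,"ty":2,"tz":6,"roll":0},{"jaw":2.6,"tx":0.8,"ty":5,"tz":6,"roll":0},{"jaw":2.6,"tx":1.5,"ty":9,"tz":6,"roll":0},{"jaw":2.6,"tx":2.3,"ty":13,"tz":6,"roll":0},{"jaw":2.6,"tx":2.9,"ty":16.5,"tz":6,"roll":0},{"jaw":2.6,"tx":3.1,"ty":17.5,"tz":6,"roll":0}])

```text
t: 28.13
position: [0.5707, -0.1261, 0.1203]
orientation: [-0.238, -2.125, 2.113]
force: [-0.2, 0.6, -0.3]
grip_width: 0.0303
```

>>> move_arm(rows=[{"jaw":2.6,"tx":0.5,"ty":3,"tz":0,"roll":0},{"jaw":2.6,"tx":1.1,"ty":6,"tz":0,"roll":0},{"jaw":2.6,"tx":1.7,"ty":10,"tz":0,"roll":0},{"jaw":2.6,"tx":2.4,"ty":13.5,"tz":0,"roll":0},{"jaw":2.6,"tx":2.9,"ty":16.5,"tz":0,"roll":0},{"jaw":2.6,"tx":3.1,"ty":17.5,"tz":0,"roll":0},{"jaw":2.6,"tx":3.1,"ty":17.5,"tz":0,"roll":0},{"jaw":2.6,"tx":3.1,"ty":17.5,"tz":0,"roll":0}])

```text
t: 28.8
position: [0.6015, 0.0489, 0.1201]
orientation: [-0.236, -2.125, 2.114]
force: [-0.3, -1.1, -1.5]
grip_width: 0.0301
```

```bash
python3 -c "
from meas import *
s,_=tool()
d=shot('wrist','w18')"
```

```text
t28.80 tcp [0.6015 0.0489 0.1201] y [ 0.016  0.003 -1.   ] jawdir deg -101.84 grip 0.0301 F [-0.3 -1.1 -1.5] q7 -1.79
```

View pics/w18.png

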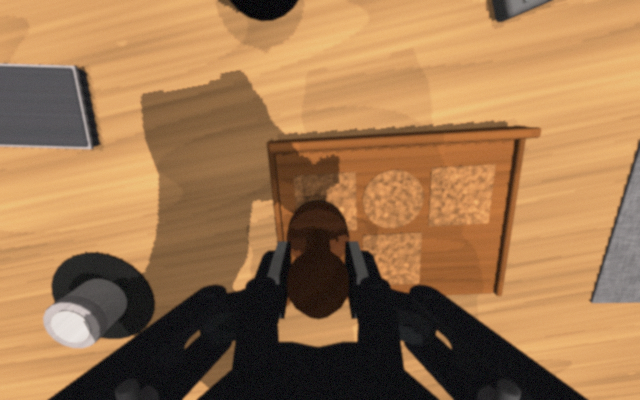

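>>> move_arm(rows=[{"jaw":2.6,"tx":0,"ty":-0.3,"tz":0,"roll":0},{"jaw":2.6,"tx":0,"ty":-0.5,"tz":-1,"roll":0},{"jaw":2.6,"tx":0,"ty":-0.5,"tz":-3,"roll":0},{"jaw":2.6,"tx":0,"ty":-0.5,"tz":-4.5,"roll":0},{"jaw":2.6,"tx":0,"ty":-0.5,"tz":-5.2,"roll":0},{"jaw":2.6,"tx":0,"ty":-0.5,"tz":-5.5,"roll":0},{"jaw":2.6,"tx":0,"ty":-0.5,"tz":-5.5,"roll":0},{"jaw":2.6,"tx":0,"ty":-0.5,"tz":-5.5,"roll":0}])

```text
t: 29.52
position: [0.6016, 0.042, 0.0655]
orientation: [-0.239, -2.123, 2.113]
force: [-0.5, -0.2, -1.0]
grip_width: 0.0304
```

```bash
python3 -c "
from meas import *
s,_=tool()
d=shot('wrist');crop(d,220,120,460,300,3.3,'w19')
d=shot('scene');crop(d,280,110,420,220,5,'s19')"
```

```text
t29.52 tcp [0.6016 0.042  0.0655] y [ 0.016  0.003 -1.   ] jawdir deg -101.99 grip 0.0304 F [-0.5 -0.2 -1. ] q7 -1.77
```

View pics/w19.png

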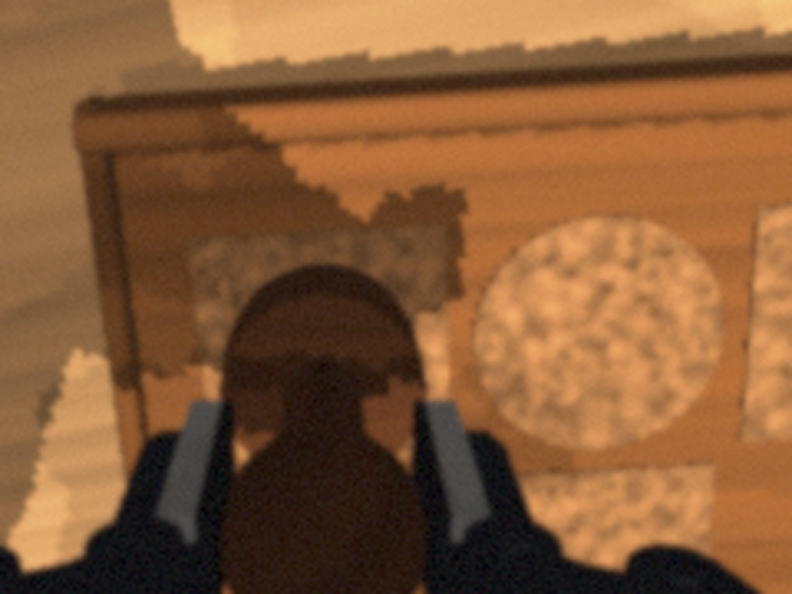

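View pics/s19.png

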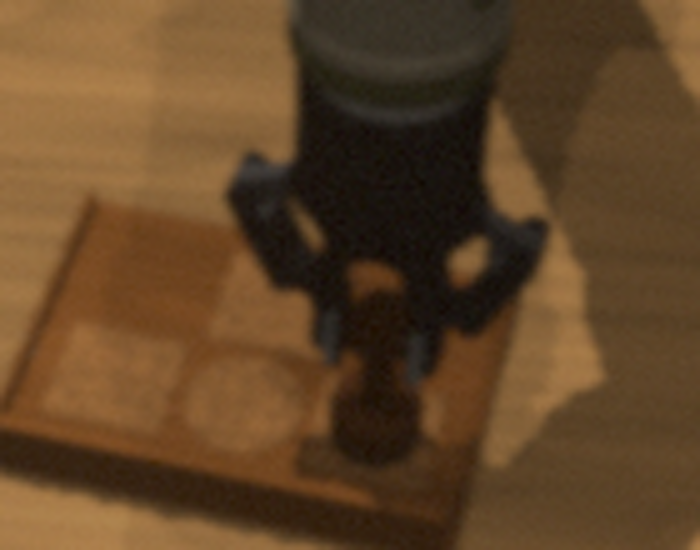

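The foot (crop 325) is centred on the cork (190 to 455), and the far-edge gap is about 9 px against 10 px at the start. Settling it down.

>>> move_arm(rows=[{"jaw":2.6,"tx":0,"ty":0.1,"tz":-0.1,"roll":0},{"jaw":2.6,"tx":0,"ty":0.1,"tz":-0.25,"roll":0},{"jaw":2.6,"tx":0,"ty":0.1,"tz":-0.25,"roll":0},{"jaw":2.6,"tx":0,"ty":0.1,"tz":-0.25,"roll":0}])

```text
t: 29.95
position: [0.6019, 0.0435, 0.0635]
orientation: [-0.24, -2.124, 2.114]
force: [0.2, -0.0, -0.8]
grip_width: 0.0301
```

>>> move_arm(rows=[{"jaw":2.6,"tx":0,"ty":0,"tz":-0.1,"roll":0},{"jaw":2.6,"tx":0,"ty":0,"tz":-0.1,"roll":0}])

```text
t: 30.12
position: [0.6022, 0.0436, 0.0629]
orientation: [-0.241, -2.125, 2.114]
force: [-0.3, -0.6, 3.5]
grip_width: 0.0303
```

>>> move_arm(rows=[{"jaw":5.5,"tx":0,"ty":0,"tz":0,"roll":0},{"jaw":5.5,"tx":0,"ty":0,"tz":0,"roll":0},{"jaw":5.5,"tx":0,"ty":0,"tz":0,"roll":0},{"jaw":5.5,"tx":0,"ty":0,"tz":2,"roll":0},{"jaw":5.5,"tx":0,"ty":0,"tz":5,"roll":0},{"jaw":5.5,"tx":0,"ty":0,"tz":8,"roll":0},{"jaw":5,"tx":0,"ty":0,"tz":9,"roll":0},{"jaw":5,"tx":0,"ty":0,"tz":9,"roll":0}])

```text
t: 30.78
position: [0.6037, 0.0437, 0.1556]
orientation: [-0.246, -2.128, 2.115]
force: [0.0, 0.9, 0.1]
grip_width: 0.0502
```

>>> move_arm(rows=[{"jaw":5,"tx":0,"ty":-2,"tz":0,"roll":0},{"jaw":5,"tx":0,"ty":-5,"tz":0,"roll":0},{"jaw":5,"tx":0,"ty":-9,"tz":0,"roll":0},{"jaw":5,"tx":0,"ty":-13,"tz":0,"roll":0},{"jaw":5,"tx":0,"ty":-17,"tz":0,"roll":0},{"jaw":5,"tx":0,"ty":-21,"tz":0,"roll":0},{"jaw":5,"tx":0,"ty":-24,"tz":0,"roll":0},{"jaw":5,"tx":0,"ty":-25,"tz":0,"roll":0}])

```text
t: 31.45
position: [0.602, -0.2127, 0.1542]
orientation: [-0.251, -2.121, 2.113]
force: [0.2, -0.2, -0.3]
grip_width: 0.0502
```

```bash
python3 -c "
from meas import *
s,_=tool()
d=shot('top');crop(d,160,180,480,310,2.5,'t20')
blobs(d,.085,.105,20)
d=shot('scene');blobs(d,.088,.105,30)"
```

```text
t31.45 tcp [ 0.602  -0.2127  0.1542] y [ 0.021  0.001 -1.   ] jawdir deg -102.32 grip 0.0502 F [ 0.2 -0.2 -0.3] q7 -1.41
px [295.9 219.4] A 120 z0.095 xy [0.5943 0.0457] rect [594.1  45.3] [27.5 29.8] 1.1
px [192.5 161.9] A 66 z0.094 xy [ 0.6062 -0.3218] rect [ 606.  -321.8] [24.9 19.8] 18.9
px [357.2 174.1] A 118 z0.095 xy [0.6021 0.0463] rect [601.6  46.7] [28.1 28. ] 6.3
```

View pics/t20.png

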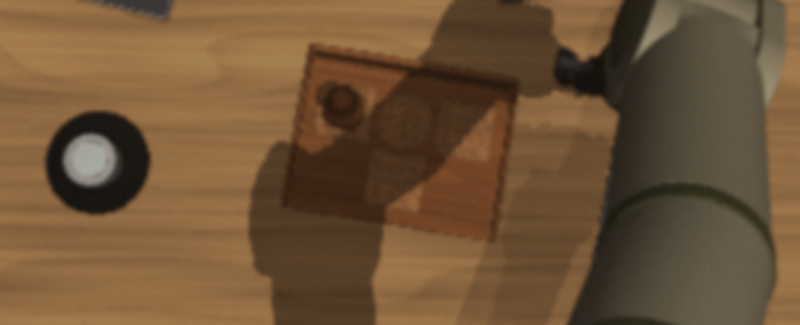

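The round stamp is back, within 2 mm of its start by both cameras. Now the square stamp.

>>> move_arm(rows=[{"jaw":5,"tx":0.1,"ty":-2,"tz":0,"roll":0},{"jaw":5,"tx":0.2,"ty":-5,"tz":0,"roll":0},{"jaw":5,"tx":0.3,"ty":-8.5,"tz":0,"roll":0},{"jaw":5,"tx":0.4,"ty":-10.5,"tz":-1,"roll":0},{"jaw":5,"tx":0.4,"ty":-11.2,"tz":-3,"roll":0},{"jaw":5,"tx":0.4,"ty":-11.2,"tz":-4.4,"roll":0},{"jaw":5,"tx":0.4,"ty":-11.2,"tz":-4.4,"roll":0},{"jaw":5,"tx":0.4,"ty":-11.2,"tz":-4.4,"roll":0}])

```text
t: 32.22
position: [0.6065, -0.3185, 0.1088]
orientation: [-0.244, -2.126, 2.11]
force: [-0.3, 0.5, -0.1]
grip_width: 0.0499
```

```bash
python3 -c "
from meas import *
s,_=tool()
d=shot('wrist');crop(d,160,150,480,390,2.5,'w21');blobs(d,.085,.105,200)"
```

```text
t32.22 tcp [ 0.6065 -0.3185  0.1088] y [ 0.019  0.006 -1.   ] jawdir deg -102.08 grip 0.0499 F [-0.3  0.5 -0.1] q7 -1.25
px [328.3 242.3] A 915 z0.095 xy [ 0.6071 -0.3262] rect [ 607.1 -326.3] [19.2 22.8] 78.3
```

View pics/w21.png

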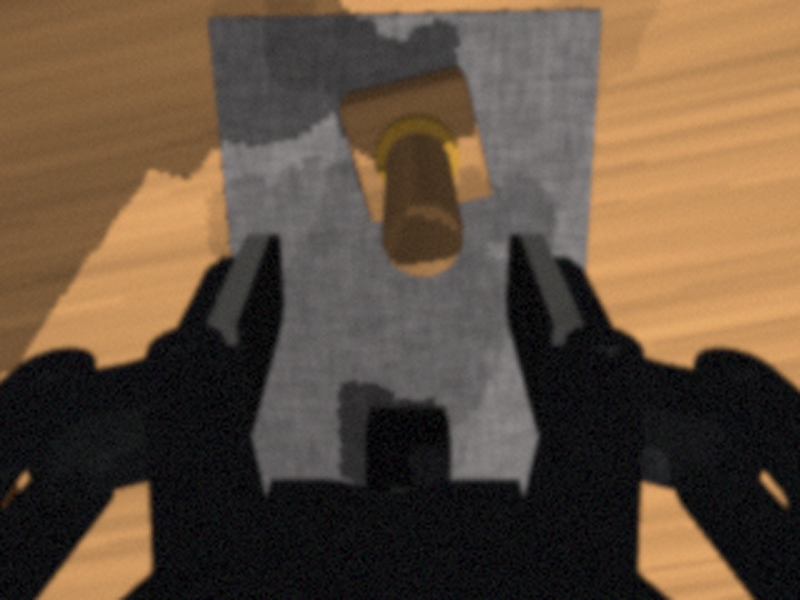

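The handle (423,235) is about 6.5 mm right of the finger middle. Shift, descend, grip.

>>> move_arm(rows=[{"jaw":5,"tx":0,"ty":-0.4,"tz":0,"roll":0},{"jaw":5,"tx":0,"ty":-0.6,"tz":-0.5,"roll":0},{"jaw":5,"tx":0,"ty":-0.6,"tz":-2.5,"roll":0},{"jaw":5,"tx":0,"ty":-0.6,"tz":-4.5,"roll":0},{"jaw":5,"tx":0,"ty":-0.6,"tz":-5.2,"roll":0},{"jaw":5,"tx":0,"ty":-0.6,"tz":-5.2,"roll":0},{"jaw":5,"tx":0,"ty":-0.6,"tz":-5.2,"roll":0}])

```text
t: 32.85
position: [0.6073, -0.3249, 0.0582]
orientation: [-0.245, -2.126, 2.112]
force: [-0.7, 0.4, 0.4]
grip_width: 0.0498
```

>>> move_arm(rows=[{"jaw":1.5,"tx":0,"ty":0,"tz":0,"roll":0},{"jaw":1.5,"tx":0,"ty":0,"tz":0,"roll":0},{"jaw":1.5,"tx":0,"ty":0,"tz":0,"roll":0},{"jaw":1.5,"tx":0,"ty":0,"tz":0,"roll":0},{"jaw":1.5,"tx":0,"ty":0,"tz":0,"roll":0},{"jaw":1.5,"tx":0,"ty":0,"tz":0,"roll":0}])

```text
t: 33.35
position: [0.6079, -0.3255, 0.0595]
orientation: [-0.248, -2.126, 2.113]
force: [-1.0, 0.6, 6.9]
grip_width: 0.0203
```

```bash
python3 -c "
from meas import *
s,_=tool()"
```

```text
t33.35 tcp [ 0.6079 -0.3255  0.0595] y [ 0.022  0.004 -1.   ] jawdir deg -102.08 grip 0.0203 F [-1.   0.6  6.9] q7 -1.24
```

>>> move_arm(rows=[{"jaw":1.5,"tx":0,"ty":0,"tz":1.5,"roll":0},{"jaw":1.5,"tx":0,"ty":0,"tz":4,"roll":0},{"jaw":1.5,"tx":-0.2,"ty":2,"tz":6,"roll":0},{"jaw":1.5,"tx":-0.5,"ty":5,"tz":6,"roll":0},{"jaw":1.5,"tx":-0.9,"ty":9,"tz":6,"roll":0},{"jaw":1.5,"tx":-1.4,"ty":13,"tz":6,"roll":0},{"jaw":1.5,"tx":-1.8,"ty":16.5,"tz":6,"roll":0},{"jaw":1.5,"tx":-2,"ty":17.5,"tz":6,"roll":0}])

```text
t: 34.02
position: [0.5874, -0.1434, 0.1196]
orientation: [-0.24, -2.133, 2.113]
force: [-0.2, 0.4, -0.5]
grip_width: 0.0199
```

>>> move_arm(rows=[{"jaw":1.5,"tx":-0.2,"ty":2,"tz":0,"roll":0},{"jaw":1.5,"tx":-0.4,"ty":4,"tz":0,"roll":0},{"jaw":1.5,"tx":-0.6,"ty":5.5,"tz":0,"roll":0},{"jaw":1.5,"tx":-0.7,"ty":6.2,"tz":0,"roll":0},{"jaw":1.5,"tx":-0.7,"ty":6.2,"tz":0,"roll":0},{"jaw":1.5,"tx":-0.7,"ty":6.2,"tz":0,"roll":0}])

```text
t: 34.52
position: [0.5806, -0.0821, 0.1198]
orientation: [-0.24, -2.133, 2.113]
force: [0.3, 0.1, -2.4]
grip_width: 0.0199
```

```bash
python3 -c "
from meas import *
s,_=tool()"
```

```text
t34.52 tcp [ 0.5806 -0.0821  0.1198] y [ 0.022  0.007 -1.   ] jawdir deg -101.71 grip 0.0199 F [ 0.3  0.1 -2.4] q7 -1.56
```

>>> move_arm(rows=[{"jaw":1.5,"tx":0,"ty":0,"tz":-1.5,"roll":-0.4},{"jaw":1.5,"tx":0,"ty":-0.1,"tz":-3.5,"roll":-0.4},{"jaw":1.5,"tx":0,"ty":-0.1,"tz":-4.8,"roll":-0.4},{"jaw":1.5,"tx":0,"ty":-0.1,"tz":-5.3,"roll":-0.4},{"jaw":1.5,"tx":0,"ty":-0.1,"tz":-5.5,"roll":-0.4},{"jaw":1.5,"tx":0,"ty":-0.1,"tz":-5.5,"roll":-0.4},{"jaw":1.5,"tx":0,"ty":-0.1,"tz":-5.5,"roll":-0.4}])

```text
t: 35.1
position: [0.581, -0.0838, 0.0654]
orientation: [-0.249, -2.128, 2.11]
force: [0.5, 0.0, 0.2]
grip_width: 0.0198
```

```bash
python3 -c "
from meas import *
s,_=tool()
d=shot('wrist');crop(d,160,110,400,290,3.3,'w22')"
```

```text
t35.10 tcp [ 0.581  -0.0838  0.0654] y [ 0.023  0.006 -1.   ] jawdir deg -102.16 grip 0.0198 F [0.5 0.  0.2] q7 -1.55
```

View pics/w22.png

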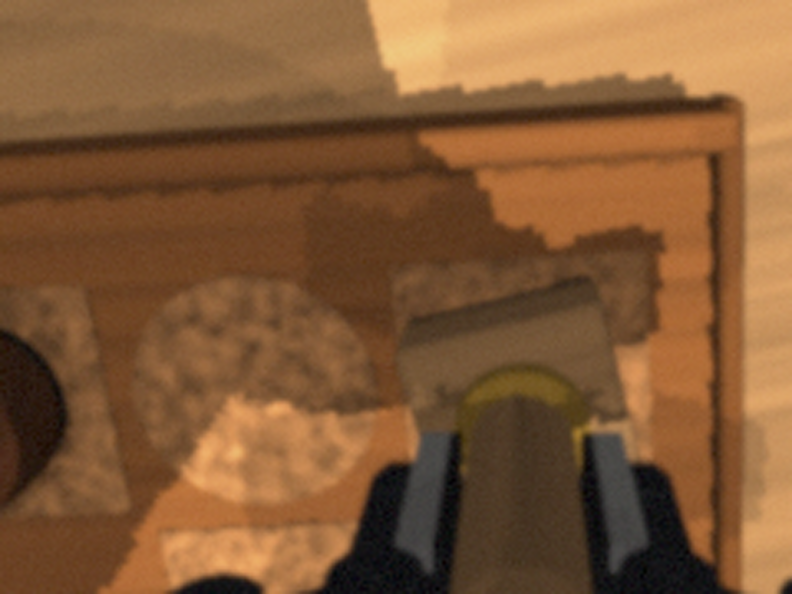

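The collar (523) lies within 1 mm of the cork centre (527), and the foot shows the same slant as at the start. Settling.

>>> move_arm(rows=[{"jaw":1.5,"tx":0,"ty":0,"tz":-0.15,"roll":0},{"jaw":1.5,"tx":0,"ty":0,"tz":-0.3,"roll":0},{"jaw":1.5,"tx":0,"ty":0,"tz":-0.3,"roll":0},{"jaw":1.5,"tx":0,"ty":0,"tz":-0.3,"roll":0}])

```text
t: 35.48
position: [0.5812, -0.0835, 0.0627]
orientation: [-0.249, -2.129, 2.11]
force: [-0.6, 0.0, -1.4]
grip_width: 0.0201
```

>>> move_arm(rows=[{"jaw":1.5,"tx":0,"ty":0,"tz":-0.1,"roll":0},{"jaw":1.5,"tx":0,"ty":0,"tz":-0.1,"roll":0},{"jaw":1.5,"tx":0,"ty":0,"tz":-0.1,"roll":0}])

```text
t: 35.73
position: [0.5814, -0.0834, 0.0625]
orientation: [-0.25, -2.13, 2.11]
force: [-1.4, 1.3, 9.0]
grip_width: 0.02
```

>>> move_arm(rows=[{"jaw":5,"tx":0,"ty":0,"tz":0,"roll":0},{"jaw":5,"tx":0,"ty":0,"tz":0,"roll":0},{"jaw":5,"tx":0,"ty":0,"tz":0,"roll":0},{"jaw":5,"tx":0,"ty":0,"tz":2,"roll":0},{"jaw":5,"tx":0,"ty":0,"tz":5,"roll":0},{"jaw":5,"tx":0,"ty":0,"tz":8,"roll":0},{"jaw":5,"tx":0,"ty":0,"tz":9,"roll":0},{"jaw":5,"tx":0,"ty":0,"tz":9,"roll":0}])

```text
t: 36.4
position: [0.5828, -0.0836, 0.1552]
orientation: [-0.255, -2.132, 2.112]
force: [-0.0, -0.3, -0.6]
grip_width: 0.05
```

>>> move_arm(rows=[{"jaw":5,"tx":-0.8,"ty":-2,"tz":0,"roll":0},{"jaw":5,"tx":-2,"ty":-5,"tz":0,"roll":0},{"jaw":5,"tx":-3.5,"ty":-8,"tz":0,"roll":0},{"jaw":5,"tx":-5,"ty":-11,"tz":0,"roll":0},{"jaw":5,"tx":-6.5,"ty":-14,"tz":0,"roll":0},{"jaw":5,"tx":-8,"ty":-16.5,"tz":0,"roll":0},{"jaw":5,"tx":-9,"ty":-18,"tz":0,"roll":0},{"jaw":5,"tx":-9,"ty":-18,"tz":0,"roll":0}])

```text
t: 37.07
position: [0.4894, -0.2676, 0.154]
orientation: [-0.259, -2.126, 2.109]
force: [-0.2, 0.3, 0.0]
grip_width: 0.0501
```

```bash
python3 -c "
from meas import *
s,_=tool()
d=shot('top');blobs(d,.085,.105,20);blobs(d,.022,.12,30,.03)
d=shot('scene');blobs(d,.088,.105,30)"
```

```text
t37.07 tcp [ 0.4894 -0.2676  0.154 ] y [ 0.026  0.005 -1.   ] jawdir deg -102.48 grip 0.0501 F [-0.2  0.3  0. ] q7 -1.24
px [295.9 219.3] A 118 z0.095 xy [0.5945 0.0457] rect [594.1  45.4] [27.5 29.8] 1.1
px [346.9 228.1] A 59 z0.097 xy [ 0.5747 -0.0811] rect [574.4 -80.7] [17.5 19.4] 45.8
px [430.  281.6] A 72 z0.094 xy [ 0.4473 -0.2862] rect [ 448.5 -287.2] [18.9 26.8] 79.6
px [325.  205.1] A 308 z0.035 xy [ 0.6414 -0.0278] rect [640.9 -27.6] [213.7  10.5] 81.6
px [296.5 222. ] A 224 z0.088 xy [0.5954 0.0458] rect [595.6  45.8] [42.  39.1] 1.2
px [345. 231.] A 287 z0.032 xy [ 0.5744 -0.081 ] rect [574.4 -80.9] [42.1 41.8] 0.7
px [200.7 243.5] A 174 z0.045 xy [0.5349 0.2914] rect [536.7 289.4] [51.8 28.2] 3.0
px [425.4 279.4] A 215 z0.037 xy [ 0.453  -0.2892] rect [ 455.5 -292.3] [41.4 45.3] 79.8
px [224.1 120.1] A 124 z0.094 xy [ 0.4653 -0.2891] rect [ 464.8 -288.8] [21.3 53.8] 77.9
px [301.  161.6] A 75 z0.097 xy [ 0.5811 -0.0801] rect [580.8 -80.2] [26.8 17.8] 8.9
px [357.1 174.1] A 115 z0.095 xy [0.6022 0.0459] rect [602.   45.6] [26.9 29.3] 57.2
```

The square stamp is back, within about 1 mm. Last, the oblong stamp.

>>> move_arm(rows=[{"jaw":5,"tx":-1,"ty":-1,"tz":0,"roll":0.3},{"jaw":5,"tx":-2,"ty":-2.2,"tz":-1,"roll":0.3},{"jaw":5,"tx":-2.5,"ty":-2.6,"tz":-3,"roll":0.3},{"jaw":5,"tx":-2.5,"ty":-2.6,"tz":-4.5,"roll":0.3},{"jaw":5,"tx":-2.5,"ty":-2.6,"tz":-4.5,"roll":0.3},{"jaw":5,"tx":-2.5,"ty":-2.6,"tz":-4.5,"roll":0.3}])

```text
t: 37.67
position: [0.4675, -0.2884, 0.1083]
orientation: [-0.246, -2.136, 2.111]
force: [0.1, -0.7, -1.2]
grip_width: 0.0502
```

```bash
python3 -c "
from meas import *
s,_=tool()
d=shot('wrist');crop(d,160,150,480,390,2.5,'w23');blobs(d,.085,.105,200)"
```

```text
t37.67 tcp [ 0.4675 -0.2884  0.1083] y [ 0.026  0.009 -1.   ] jawdir deg -101.82 grip 0.0502 F [ 0.1 -0.7 -1.2] q7 -1.17
px [325.1 246.7] A 2146 z0.095 xy [ 0.4659 -0.2936] rect [ 464.6 -293.4] [17.6 51.5] 77.8
```

View pics/w23.png

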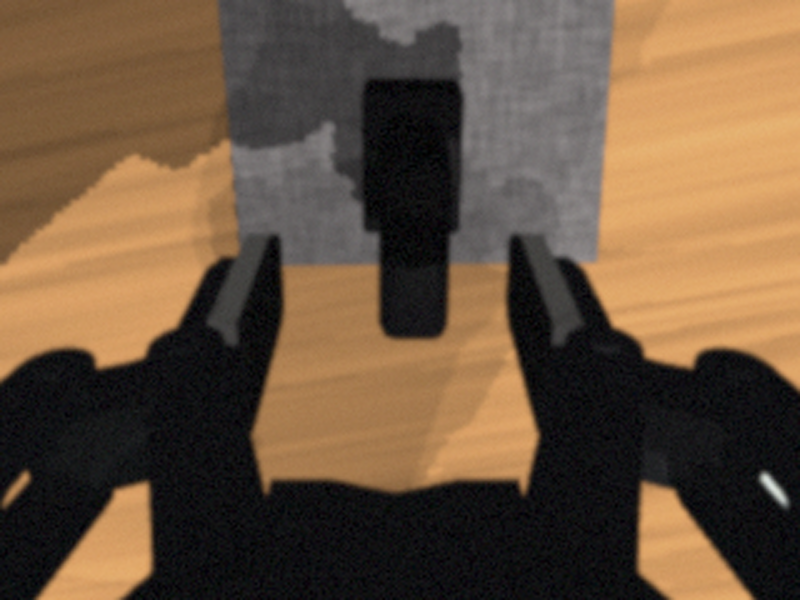

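The bar (413,245) is about 4 mm right of the finger middle.

>>> move_arm(rows=[{"jaw":5,"tx":-0.2,"ty":-0.3,"tz":0,"roll":-0.3},{"jaw":5,"tx":-0.2,"ty":-0.4,"tz":-0.5,"roll":-0.3},{"jaw":5,"tx":-0.2,"ty":-0.4,"tz":-2.5,"roll":-0.3},{"jaw":5,"tx":-0.2,"ty":-0.4,"tz":-4.5,"roll":-0.3},{"jaw":5,"tx":-0.2,"ty":-0.4,"tz":-5.1,"roll":-0.3},{"jaw":5,"tx":-0.2,"ty":-0.4,"tz":-5.1,"roll":-0.3},{"jaw":5,"tx":-0.2,"ty":-0.4,"tz":-5.1,"roll":-0.3}])

```text
t: 38.3
position: [0.4659, -0.2929, 0.0583]
orientation: [-0.253, -2.132, 2.11]
force: [-0.1, 0.1, 0.7]
grip_width: 0.0499
```

>>> move_arm(rows=[{"jaw":1.2,"tx":0,"ty":0,"tz":0,"roll":0},{"jaw":1.2,"tx":0,"ty":0,"tz":0,"roll":0},{"jaw":1.2,"tx":0,"ty":0,"tz":0,"roll":0},{"jaw":1.2,"tx":0,"ty":0,"tz":0,"roll":0},{"jaw":1.2,"tx":0,"ty":0,"tz":0,"roll":0},{"jaw":1.2,"tx":0,"ty":0,"tz":0,"roll":0}])

```text
t: 38.8
position: [0.4664, -0.2934, 0.0594]
orientation: [-0.255, -2.132, 2.111]
force: [-1.4, -1.0, 7.6]
grip_width: 0.0174
```

```bash
python3 -c "
from meas import *
s,_=tool()"
```

```text
t38.80 tcp [ 0.4664 -0.2934  0.0594] y [ 0.028  0.007 -1.   ] jawdir deg -102.14 grip 0.0174 F [-1.4 -1.   7.6] q7 -1.15
```

>>> move_arm(rows=[{"jaw":1.2,"tx":0,"ty":0,"tz":1.5,"roll":0},{"jaw":1.2,"tx":0,"ty":0,"tz":4,"roll":0},{"jaw":1.2,"tx":0,"ty":2,"tz":6,"roll":0},{"jaw":1.2,"tx":0,"ty":5,"tz":6,"roll":0},{"jaw":1.2,"tx":0,"ty":9,"tz":6,"roll":0},{"jaw":1.2,"tx":0,"ty":13,"tz":6,"roll":0},{"jaw":1.2,"tx":0,"ty":16.5,"tz":6,"roll":0},{"jaw":1.2,"tx":0,"ty":17.5,"tz":6,"roll":0}])

```text
t: 39.47
position: [0.466, -0.1128, 0.1195]
orientation: [-0.248, -2.137, 2.111]
force: [-0.5, 0.1, -0.9]
grip_width: 0.0177
```

>>> move_arm(rows=[{"jaw":1.2,"tx":0,"ty":2,"tz":0,"roll":0},{"jaw":1.2,"tx":0,"ty":5,"tz":0,"roll":0},{"jaw":1.2,"tx":0.5,"ty":8,"tz":0,"roll":0},{"jaw":1.2,"tx":2,"ty":9.6,"tz":0,"roll":0},{"jaw":1.2,"tx":4,"ty":10.3,"tz":0,"roll":0},{"jaw":1.2,"tx":5.6,"ty":10.3,"tz":0,"roll":0},{"jaw":1.2,"tx":6,"ty":10.3,"tz":0,"roll":0},{"jaw":1.2,"tx":6,"ty":10.3,"tz":0,"roll":0}])

```text
t: 40.13
position: [0.5269, -0.0099, 0.1196]
orientation: [-0.249, -2.138, 2.112]
force: [0.0, -1.2, -1.1]
grip_width: 0.0175
```

```bash
python3 -c "
from meas import *
s,_=tool()"
```

```text
t40.13 tcp [ 0.5269 -0.0099  0.1196] y [ 0.028  0.009 -1.   ] jawdir deg -101.79 grip 0.0175 F [ 0.  -1.2 -1.1] q7 -1.62
```

>>> move_arm(rows=[{"jaw":1.2,"tx":0,"ty":-0.2,"tz":-1.5,"roll":-0.4},{"jaw":1.2,"tx":0.1,"ty":-0.2,"tz":-3.5,"roll":-0.4},{"jaw":1.2,"tx":0.1,"ty":-0.2,"tz":-4.8,"roll":-0.4},{"jaw":1.2,"tx":0.1,"ty":-0.2,"tz":-5.3,"roll":-0.4},{"jaw":1.2,"tx":0.1,"ty":-0.2,"tz":-5.5,"roll":-0.4},{"jaw":1.2,"tx":0.1,"ty":-0.2,"tz":-5.5,"roll":-0.4},{"jaw":1.2,"tx":0.1,"ty":-0.2,"tz":-5.5,"roll":-0.4}])

```text
t: 40.72
position: [0.5278, -0.0122, 0.0652]
orientation: [-0.257, -2.134, 2.108]
force: [0.7, -0.2, -1.0]
grip_width: 0.0172
```

```bash
python3 -c "
from meas import *
s,_=tool()
d=shot('wrist');crop(d,200,110,440,290,3.3,'w24')"
```

```text
t40.72 tcp [ 0.5278 -0.0122  0.0652] y [ 0.029  0.009 -1.   ] jawdir deg -102.22 grip 0.0172 F [ 0.7 -0.2 -1. ] q7 -1.60
```

View pics/w24.png

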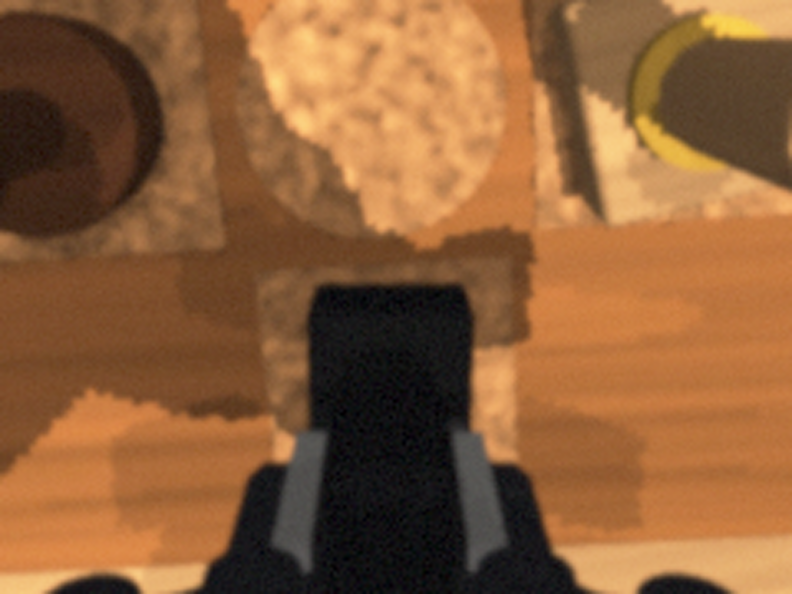

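The oblong foot (about 391) is centred on its cork (257 to 525) and parallel to it. Settling.

>>> move_arm(rows=[{"jaw":1.2,"tx":0,"ty":0,"tz":-0.15,"roll":0},{"jaw":1.2,"tx":0,"ty":0,"tz":-0.3,"roll":0},{"jaw":1.2,"tx":0,"ty":0,"tz":-0.3,"roll":0},{"jaw":1.2,"tx":0,"ty":0,"tz":-0.3,"roll":0}])

```text
t: 41.1
position: [0.5281, -0.012, 0.0625]
orientation: [-0.257, -2.134, 2.108]
force: [0.4, 0.1, -1.4]
grip_width: 0.0174
```

>>> move_arm(rows=[{"jaw":1.2,"tx":0,"ty":0,"tz":-0.1,"roll":0},{"jaw":1.2,"tx":0,"ty":0,"tz":-0.1,"roll":0},{"jaw":1.2,"tx":0,"ty":0,"tz":-0.1,"roll":0}])

```text
t: 41.35
position: [0.5282, -0.012, 0.0623]
orientation: [-0.258, -2.135, 2.108]
force: [-2.0, 0.6, 12.0]
grip_width: 0.0176
```

>>> move_arm(rows=[{"jaw":5,"tx":0,"ty":0,"tz":0,"roll":0},{"jaw":5,"tx":0,"ty":0,"tz":0,"roll":0},{"jaw":5,"tx":0,"ty":0,"tz":0,"roll":0},{"jaw":5,"tx":0,"ty":0,"tz":2,"roll":0},{"jaw":5,"tx":0,"ty":0,"tz":5,"roll":0},{"jaw":5,"tx":0,"ty":0,"tz":8,"roll":0},{"jaw":5,"tx":0,"ty":0,"tz":10,"roll":0},{"jaw":5,"tx":0,"ty":0,"tz":11,"roll":0}])

```text
t: 42.02
position: [0.5291, -0.012, 0.1747]
orientation: [-0.262, -2.137, 2.109]
force: [-0.0, -0.2, -0.9]
grip_width: 0.0499
```

>>> move_arm(rows=[{"jaw":5,"tx":0,"ty":-3,"tz":0,"roll":0},{"jaw":5,"tx":0,"ty":-6,"tz":1,"roll":0},{"jaw":5,"tx":0,"ty":-9,"tz":2,"roll":0},{"jaw":5,"tx":0,"ty":-13,"tz":3,"roll":0},{"jaw":5,"tx":0,"ty":-17,"tz":3,"roll":0},{"jaw":5,"tx":0,"ty":-21,"tz":3,"roll":0},{"jaw":5,"tx":0,"ty":-24,"tz":3,"roll":0},{"jaw":5,"tx":0,"ty":-25,"tz":3,"roll":0}])

```text
t: 42.68
position: [0.5279, -0.2677, 0.2042]
orientation: [-0.267, -2.131, 2.108]
force: [0.4, -0.9, 0.5]
grip_width: 0.05
```

>>> move_arm(rows=[{"jaw":5,"tx":0,"ty":0,"tz":0,"roll":0},{"jaw":5,"tx":0,"ty":0,"tz":0,"roll":0},{"jaw":5,"tx":0,"ty":0,"tz":0,"roll":0}])

```text
t: 42.93
position: [0.5278, -0.2661, 0.2035]
orientation: [-0.265, -2.132, 2.107]
force: [-0.2, 0.2, -1.3]
grip_width: 0.05
```

```bash
python3 -c "
from meas import *
s,_=tool()
d=shot('top');crop(d,160,110,420,290,3,'t25');blobs(d,.085,.105,20);blobs(d,.022,.12,30,.03);blobs(d,.035,.055,60,None,((.45,.62),(.2,.4)))
d=shot('scene','s25');blobs(d,.088,.105,30)"
```

```text
t42.93 tcp [ 0.5278 -0.2661  0.2035] y [ 0.032  0.008 -0.999] jawdir deg -102.48 grip 0.05 F [-0.2  0.2 -1.3] q7 -1.22
px [295.9 219.3] A 120 z0.094 xy [0.5946 0.0457] rect [594.2  45.4] [27.5 29.8] 1.1
px [346.8 228.2] A 60 z0.098 xy [ 0.5746 -0.0809] rect [574.3 -80.6] [17.5 19.4] 45.8
px [317.6 249.3] A 144 z0.098 xy [ 0.5211 -0.0095] rect [521.2  -9.6] [17.8 49.4] 77.0
px [324.9 205.1] A 303 z0.035 xy [ 0.6415 -0.0276] rect [641.1 -27.6] [213.7  10. ] 81.6
px [296.4 221.9] A 222 z0.087 xy [0.5957 0.0459] rect [595.6  45.8] [42.  39.1] 1.2
px [345. 231.] A 287 z0.031 xy [ 0.5744 -0.0808] rect [574.4 -80.9] [42.1 41.8] 0.7
px [200.6 243.6] A 171 z0.044 xy [0.5348 0.2916] rect [536.6 290.6] [51.9 25.7] 3.0
px [317.3 250.6] A 277 z0.093 xy [ 0.5221 -0.0097] rect [523.5 -10.1] [33.8 56.4] 77.0
px [195.3 243.2] A 356 z0.045 xy [0.5344 0.3019] rect [535.1 301.5] [51.  53.6] 1.1
px [335.5 146.8] A 151 z0.097 xy [ 0.5286 -0.0089] rect [528.3  -8.5] [19.9 56.3] 77.5
px [301.  161.3] A 71 z0.097 xy [ 0.5808 -0.08  ] rect [581.1 -80.1] [26.7 17.8] 8.9
px [357.2 174. ] A 116 z0.095 xy [0.6022 0.0462] rect [602.   45.8] [28.3 26. ] 4.9
```

View pics/t25.png

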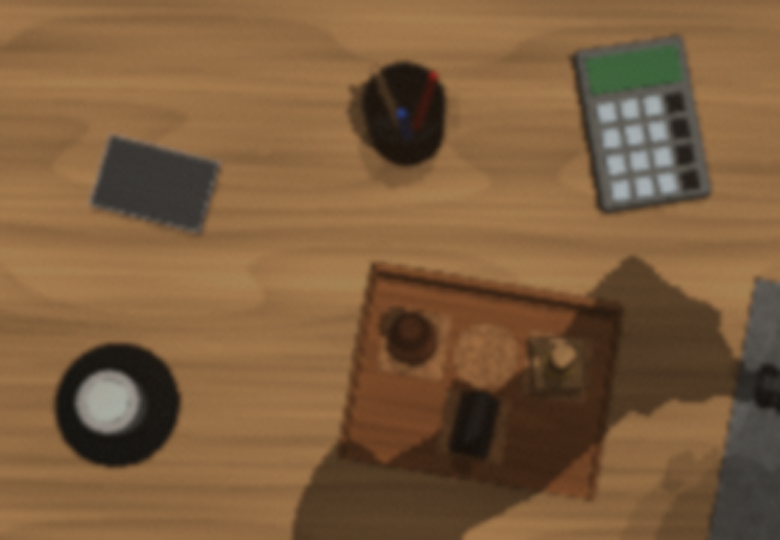

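View pics/s25.png

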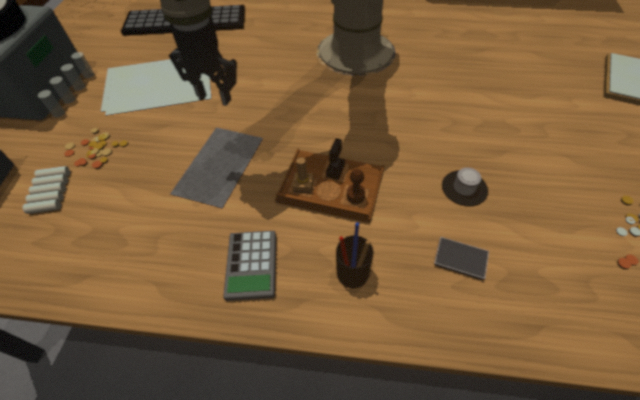

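All three stamps are upright on their corks, the tin is on the black mat, and the arm is clear. Handing in.

```bash
python3 -c "
from rig import robot
print(robot.job_done())"
```

```text
the job is handed in; nothing more can be done
None
```

I did the job in the order asked and handed it in at about 43 s. I moved the three stamps to the felt mat, then the tin to the black change mat, then put each stamp back on its own seat.

My last checks used the top and scene cameras:
- **Stamps:** all three are upright on their corks. Compared with where they started, the oblong one is within about 1 mm, the square one about 1 mm off and the round one about 2 to 2.5 mm off.
- **Tin:** upright, and within about 1 mm of the change mat's centre.
- **Bystanders:** the pen cup, calculator and ink pad look unmoved in the pictures; I did not measure them again.
- **Forces:** the largest wrist reading I saw was about 12 N. I read it only between moves, so short peaks would not show.

Two things disagreed or drifted:
- **Cameras:** they differed by 4 to 8 mm in absolute x. I judged the placings by shifts within one camera and by the cork marks.
- **Tool tilt:** the tool picked up a tilt of up to about 3°. I corrected it twice, and it was about 1.9° at the end. The stamps still stand straight.

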